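Build up the filter stack on the holder stem

TASK

Assemble the filter holder: lower the perforated steel support onto the stem until it lies flat on the holder's red seat, then the white spacer ring flat on top of it, then push the blue clamp cap down over the spring balls until it sits fully home on the spacer, and let go. Feel each part down gently without dropping or forcing it (never more than about 35 N), as the stem is not exactly in the middle of the seat, and leave the other things on the bench alone.

Things in the scene. Friction and masses are not known exactly. Their poses are not given: they have to be found in the camera images.
- holder_seat (a point): Centre of the flat red seat (54 mm diameter, gives up to 1.5 mm under about 14 N and springs back) on the holder's round flange; it is 15 mm above the bench; z up. The steel stem rises from it, held by a locked eccentric clamp: its axis is 3.1 to 3.8 mm off this point sideways, in a different direction each time, and no reading gives it. The stem does not move.
- holder: The filter holder on its aluminium flange (100 mm diameter, 12 mm thick, fixed); origin on its axis at bench level, axes as for the seat. Stem, heights above the seat: 24 mm diameter from 0 to 22 mm, ending in a flat shoulder (0.5 mm bevel), a 14 mm neck from 22 to 47 mm, then a conical nose narrowing to 6 mm diameter at its top, 55 mm. More than 35 N on holder or stem counts as damage.
- holder_balls (a point): Point 43 mm above the seat on the flange's axis (not the stem's): the level of two brass spring balls, 8 mm diameter, sticking out of the stem on opposite sides, in any direction, to 9.7 mm from the stem's axis. Support and spacer pass them if roughly centred; the cap must be pushed past (about 5 to 15 N, rubbing all the way down); they then spring out above it.
- support_mid (a point): Centre (half-way up) of the filter support: a steel ring, 48 mm outer diameter, 26 mm bore, 10 mm thick, 110 g, with a circle of small dark perforations; lies flat on the bench, both faces alike. Goes on first.
- spacer_mid (a point): Centre (half-way up) of the spacer: a plain white plastic ring, 48 mm outer diameter, 26 mm bore, 14 mm thick, 45 g; lies flat on the bench, both faces alike. Goes on second, on the support.
- cap_mid (a point): Centre (half-way up) of the clamp cap: a blue ring with a ribbed rim, 48 mm outer diameter, 16 mm bore, 16 mm thick, 70 g; lies flat on the bench, both faces alike. Goes on last; home, its underside rests on the spacer 24 mm above the seat and its top is just under the balls.
- support: The steel filter support; origin at the centre of its underside.
- spacer: The white spacer; origin at the centre of its underside.
- cap: The blue clamp cap; origin at the centre of its underside.
- gasket: Bystander: an orange silicone gasket ring, 66 mm diameter, 6 mm thick; not part of this stack.
- vial: Bystander: amber glass vial with black lid, 24 mm diameter, 45 mm tall.
- reagent: Bystander: amber reagent bottle, 60 mm diameter, 120 mm tall, red cap.
- beaker: Bystander: glass beaker, 72 mm diameter, 90 mm tall.
- dish: Bystander: white weighing dish, 90 mm diameter, 18 mm tall.
- spatula: Bystander: spatula, 170 mm long, lying flat.
- timer: Bystander: green bench timer, 60 x 60 x 22 mm.
Things that resemble listed ones, but are neither listed nor needed, are in the scene too. What is meant by the cap is not yellow, and is the larger of those in its own colour.

How it is judged:
By the outcome, as a careful person would: the job done as asked, in the order asked, and still so for the second after the job is handed in, with the robot touching nothing.
It also fails if it takes over 72 s, if anything falls off the work surface, if the arm or the gripper's body presses on something with over 40 N, if the wrist force passes 120 N, or if a joint passes its speed limit or range.

ROBOT

A 6-joint arm with a two-finger parallel gripper is mounted at the origin on the work surface. World frame = base frame: x ahead of the robot, y to its left, z up, the work surface at z = 0. Lengths are in mm, angles in rad, forces in N, time in s.
With the tool pointing down it reaches from about 275 to 725 mm from the base axis. Payload 5.6 kg.
Tool frame: the origin (TCP) lies between the finger pads; the fingertips stand env.tip_reach ahead of it and the grasp point (between the pads) lies 11 mm behind it (env.tip_reach is the distance from the TCP to the fingertips, in mm); z points along the fingers, y is the line along which they close (so a half turn about z gives the same grasp; the last joint's range is limited). The gripper opens to 85 mm and grips with 20 to 120 N. Pads are 22 mm wide; open, the fingers measure 114 mm over their backs; the gripper's body (76 mm by 85 mm) begins 54 mm behind the grasp point. The pads swing forward as they close: fully open they stand 13 mm farther back than shut.
Start: joints at [-0.994, 0.255, 0.108, 0, -1.424, -0.285], TCP at [158.242, -526.737, 212.383] pointing down, gripper open.
Joint ranges: [-2.95, 2.95], [-1.21, 1.97], [-1.09, 1.5], [-2.87, 1.71], [-2.94, -0.07], [-3.05, 3.05]. Speed limits (rad/s): [2.57, 2.57, 3.14, 3.14, 3.14, 3.14].

INTERFACE

Orientations are given as a unit quaternion [w, x, y, z].
In Python, from workcell import env gives the robot as it stands. The module is installed in compiled form; this text tells all that it offers.
- The arm moves only by the tool servo_tool, never from a script. Its argument "rows" is a list of rows, each an object of numbers: "x", "y", "z": the shift along the tool's x, y, z each as a share of 300 mm, from -1 to 1; "rx", "ry", "rz": the turn, a rotation vector about the tool's x, y, z each as a share of 180 degrees, from -1 to 1; "fingers": the closure, from -1 (fully open) to 1 (shut). A call has 1 to 8 rows; each row is the pose to reach, as a shift and turn from the pose commanded when the call began, along the tool's axes at that moment, turning the shorter way round; what a row does not reach only later rows make up. A row lasts 1/8 s, in which the tool goes at most 62.5 mm and 10.7 degrees, less where a joint would pass 70% of its speed; a pose out of reach is approached as far as the arm can. A call with a number of a shift or a turn outside -1 to 1 is refused whole. A call with a gripper value outside its range is refused whole. The fingers move at their own pace and stop on an object; "force" is the grip in N (left out, the last holds). Time passes only in rows, so rows that repeat a pose let the fingers close. It gives the time, the measured TCP pose, the force, the opening and the grip force at its end, in the units of the state.
- env.get_state(): the state, without advancing time (a new reading comes with each control period).
- env.grab_frame(name): name is "scene" or "top" or "wrist"; returns the picture (420x560x3 uint8, red, green, blue); there is no depth.
- env.calibration(name): a dict with "vfov" (degrees; the focal length in pixels is half the picture's height over the tangent of half this angle, whatever the lens; pixels are square), "cx", "cy" (the principal point, pixels), "T" (4x4, takes a point from camera to world coordinates). Camera axes: x right, y down, z forward; pixel columns grow to the right and rows downward; lengths in mm; the calibration is good to about 2 mm. A picture is of the moment at which its call begins: read the wrist's pose just before it. calibration takes no time and is no camera call; for the wrist camera it gives the pose at the moment of the call.
- env.job_done(): hands the job in; it is judged then, once.
The state is a dict: "clock": time; "joint_positions": joint angles; "joint_vel": joint speeds; "joint_torque": joint torques, N m; "tool_pos": TCP position; "eef_rot": TCP orientation; "force": force on the tool from outside, world axes, zero at the start; "torque": the same for the moment, N m; "gripper_width": finger opening in mm; "finger_force": force on a finger pad.
Only numpy, scipy, OpenCV 4.12 (cv2) and the standard library are available. Lean on these libraries where they do the work, as an engineer would, in place of code of your own. Each camera call takes 0.05 s, during which the arm holds its last target. There are 200 camera calls.

## Working session

There is one attempt and no reset: what is moved stays moved. The work goes in short steps, Python scripts to look and compute and a tool call to move; the robot and the scene stay as the last step left them, time stands still between calls to the robot, and variables do not carry over. Pictures are saved under pics/ and viewed, at most 10 in all, crops included, and the job is handed in when it is done.

Besides the shell and the picture viewer there is one more tool, called after "Request:" by a JSON object that holds its "method" and its "body". servo_tool: Moves the arm, as the interface text tells. Its arguments: {"type":"object","properties":{"rows":{"type":"array","items":{"type":"object","properties":{"x":{"type":"number","minimum":-1,"maximum":1},"y":{"type":"number","minimum":-1,"maximum":1},"z":{"type":"number","minimum":-1,"maximum":1},"rx":{"type":"number","minimum":-1,"maximum":1},"ry":{"type":"number","minimum":-1,"maximum":1},"rz":{"type":"number","minimum":-1,"maximum":1},"fingers":{"type":"number"}}}},"force":{"type":"number"}},"required":["rows"]}

```bash
mkdir -p pics
python3 - <<'E'
from workcell import env
import cv2
print(env.tip_reach, env.get_state())
for n in("top","scene"):
    c=env.calibration(n);print(n,c)
    cv2.imwrite(f"pics/{n}0.png",cv2.resize(env.grab_frame(n)[:,:,::-1],(800,600),interpolation=cv2.INTER_CUBIC))
E
```

```text
8.0 {'clock': 0.0, 'joint_positions': array([-9.94392314e-01,  2.55756335e-01,  1.07005524e-01, -4.66391991e-04,
       -1.42387378e+00, -2.84582817e-01]), 'joint_vel': array([ 0.00031347, -0.00055877, -0.001494  , -0.00173839, -0.00019809,
       -0.00046301]), 'joint_torque': array([-1.57348044e-03, -3.86627412e+01,  2.37938744e+01,  5.36527097e+00,
       -6.17108104e-03, -1.55393343e-05]), 'tool_pos': array([ 158.12932752, -526.23426203,  211.49255115]), 'eef_rot': array([-1.71877887e-04, -1.45359363e-01,  9.89378475e-01,  9.26983463e-04]), 'force': array([ 0.25151997,  0.20726746, -0.90277513]), 'torque': array([-0.03645399, -0.02319865,  0.00763703]), 'finger_force': 0.0, 'gripper_width': 85.36976987981176}
top {'vfov': 46.36966361335138, 'cx': 282.4280937243982, 'cy': 220.39814650711423, 'T': array([[ 6.03376726e-03, -9.91706337e-01,  1.28382763e-01,
         4.24151147e+02],
       [-9.99967809e-01, -5.30470216e-03,  6.02001593e-03,
        -1.86521768e+01],
       [-5.28905563e-03, -1.28414954e-01, -9.91706421e-01,
         1.10479808e+03],
       [ 0.00000000e+00,  0.00000000e+00,  0.00000000e+00,
         1.00000000e+00]])}
scene {'vfov': 50.15119611551442, 'cx': 281.14237554374415, 'cy': 208.3656038185189, 'T': array([[-7.33748760e-01,  3.89722586e-01, -5.56533075e-01,
         1.13866583e+03],
       [ 6.79348141e-01,  4.08853107e-01, -6.09364620e-01,
         6.35181308e+02],
       [-9.94287852e-03, -8.25200244e-01, -5.64752775e-01,
         6.60042505e+02],
       [ 0.00000000e+00,  0.00000000e+00,  0.00000000e+00,
         1.00000000e+00]])}
```

View pics/top0.png

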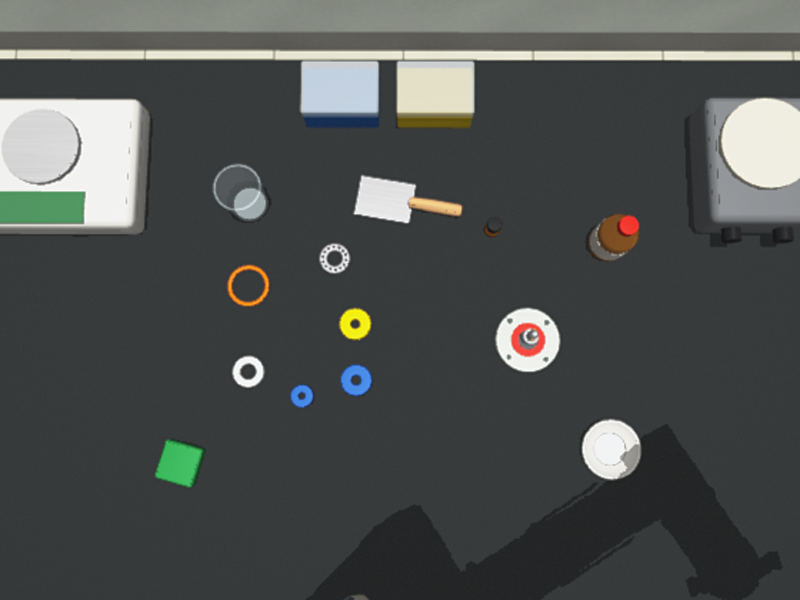

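View pics/scene0.png

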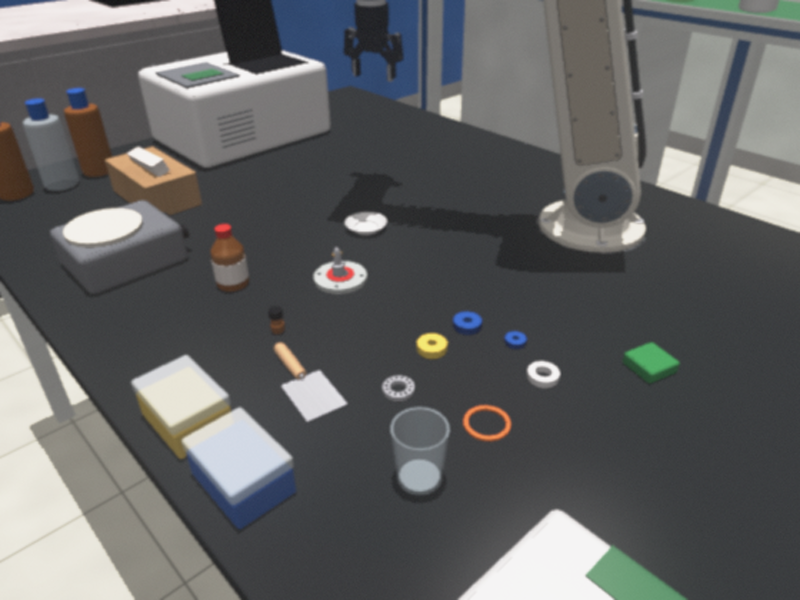

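Top view (800x600 scale): support (335,258), spacer (248,371), holder (527,340). Cap candidates are the large blue ring (356,380), the small blue ring (302,396) and the yellow ring (355,324), so the large blue one is the choice. Other rings that could be confused: orange gasket (248,285), white dish (611,450).

```bash
cat > h.py <<'E'
from workcell import env
import numpy as np, cv2
from scipy.spatial.transform import Rotation as R
def ray(c,u,v):
    f=210/np.tan(np.radians(c['vfov']/2))
    T=c['T'];d=T[:3,:3]@np.array([(u-c['cx'])/f,(v-c['cy'])/f,1]);return T[:3,3],d
def at(c,u,v,z):
    o,d=ray(c,u,v);return o+d*(z-o[2])/d[2]
def proj(c,p):
    f=210/np.tan(np.radians(c['vfov']/2));q=c['T'][:3,:3].T@(np.array(p)-c['T'][:3,3])
    return np.array([c['cx']+f*q[0]/q[2],c['cy']+f*q[1]/q[2]])
def rot(s):
    w,x,y,z=s['eef_rot'];return R.from_quat([x,y,z,w]).as_matrix()
def tool(s,p): # world point -> tool frame mm
    return rot(s).T@(np.array(p)-s['tool_pos'])
def save(n,im): cv2.imwrite(f"pics/{n}.png",cv2.resize(im[:,:,::-1],(800,600),interpolation=cv2.INTER_CUBIC))
E
python3 - <<'E'
from h import *
s=env.get_state();c=env.calibration('top');im=env.grab_frame('top')
for n,(u,v),z in(("support",(335,258),10),("spacer",(248,371),14),("cap",(356,380),16),("small",(302,396),12),("yellow",(355,324),16),("flange",(527,340),12)):
    p=at(c,u*.7+0,v*.7,z);print(n,p.round(1),np.hypot(*p[:2]).round(),tool(s,p).round(1), (tool(s,p)/300).round(3))
print(rot(s).round(4))
w=env.calibration('wrist');Tt=np.eye(4);Tt[:3,:3]=rot(s);Tt[:3,3]=s['tool_pos'];print((np.linalg.inv(Tt)@w['T']).round(3),w['vfov'],w['cx'],w['cy'])
a=cv2.resize(im[150:300,150:300,::-1],(600,600),interpolation=cv2.INTER_CUBIC);cv2.imwrite('pics/crop.png',a)
save('w0',env.grab_frame('wrist'))
E
```

```text
support [656.7  97.7  10. ] 664.0 [-656.9  453.9  202.3] [-2.19   1.513  0.674]
spacer [476.  229.3  14. ] 528.0 [-521.8  632.   198.6] [-1.739  2.107  0.662]
cap [462.9  60.9  16. ] 467.0 [-460.8  474.4  196.4] [-1.536  1.581  0.655]
small [437.9 144.6  12. ] 461.0 [-460.9  561.8  200.5] [-1.536  1.873  0.668]
yellow [550.3  63.7  16. ] 554.0 [-545.3  452.   196.3] [-1.818  1.507  0.654]
flange [ 527.  -205.5   12. ] 566.0 [-445.6  200.8  199.9] [-1.485  0.669  0.666]
[[-9.578e-01 -2.876e-01 -6.000e-04]
 [-2.876e-01  9.578e-01  1.600e-03]
 [ 1.000e-04  1.700e-03 -1.000e+00]]
[[   0.      -0.946   -0.324   82.956]
 [   1.       0.       0.      -0.668]
 [  -0.      -0.324    0.946 -161.843]
 [   0.       0.       0.       1.   ]] 65.47087180665392 278.65052282136094 208.71643049410295
```

View pics/crop.png

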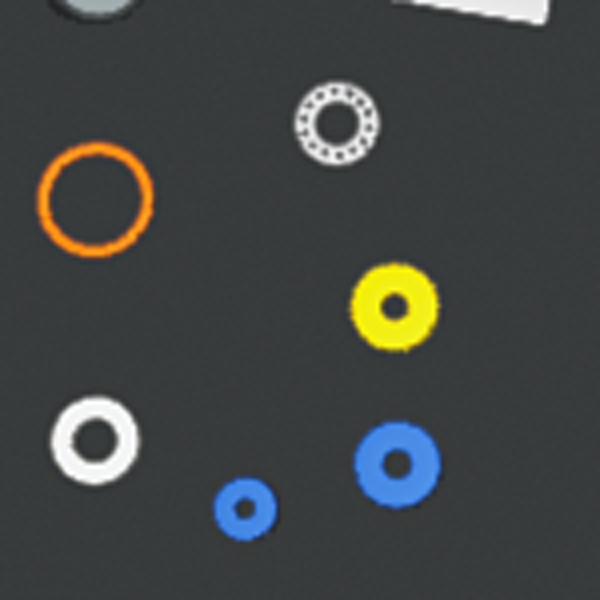

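The crop confirms the choice: the large blue ring at crop (397,464) is the cap, and the small blue (245,508) and yellow (395,307) rings are decoys. The support with dark perforations is at (337,123) and the spacer at (95,440). I'll move to view the holder first.

Request:
{"method": "servo_tool", "body": {"rows": [{"x": -0.9,"y": 0.45,"rz": 0.093},{"x": -0.9,"y": 0.45,"rz": 0.093},{"x": -0.9,"y": 0.45,"rz": 0.093},{"x": -0.9,"y": 0.45,"rz": 0.093},{"x": -0.9,"y": 0.45,"rz": 0.093}]}}

```text
validation failed for argument at $.ro...
```

Run:
```python
from h import *
s=env.get_state();print(s['clock'],s['tool_pos'],s['force'],rot(s).round(3));print((tool(s,[527,-205.5,130])/300).round(3))
```

```text
0.2 [ 158.18689959 -526.4340294   211.85192856] [ 1.18335177 -0.0299312   0.69375438] [[-0.958 -0.288 -0.   ]
 [-0.288  0.958  0.001]
 [ 0.     0.001 -1.   ]]
[-1.485  0.671  0.274]
```

Request:
{"method": "servo_tool", "body": {"rows": [{"x": -0.9,"y": 0.45,"z": 0,"rx": 0,"ry": 0,"rz": 0.093,"fingers": -1},{"x": -0.9,"y": 0.45,"z": 0,"rx": 0,"ry": 0,"rz": 0.093,"fingers": -1},{"x": -0.9,"y": 0.45,"z": 0,"rx": 0,"ry": 0,"rz": 0.093,"fingers": -1},{"x": -0.9,"y": 0.45,"z": 0,"rx": 0,"ry": 0,"rz": 0.093,"fingers": -1},{"x": -0.9,"y": 0.45,"z": 0,"rx": 0,"ry": 0,"rz": 0.093,"fingers": -1}], "force": 40}}

```text
clock: 0.82
tool_pos: [379.2, -318.0, 212.4]
eef_rot: [0.0, 0.0, 1.0, 0.0]
force: [0.6, -1.5, -0.3]
gripper_width: 85.6
finger_force: 0.0
```

Run:
```python
from h import *
s=env.get_state();print(s['clock'],s['tool_pos'],s['force'],rot(s).round(3));print((tool(s,[527,-205.5,130])/300).round(3))
```

```text
0.825 [ 379.17878096 -317.9991251   212.41799757] [ 0.58065031 -1.52061021 -0.2994273 ] [[-1.  0.  0.]
 [ 0.  1.  0.]
 [-0.  0. -1.]]
[-0.493  0.375  0.275]
```

Request:
{"method": "servo_tool", "body": {"rows": [{"x": -0.493,"y": 0.375,"z": 0.275,"rx": 0,"ry": 0,"rz": 0,"fingers": -1},{"x": -0.493,"y": 0.375,"z": 0.275,"rx": 0,"ry": 0,"rz": 0,"fingers": -1},{"x": -0.493,"y": 0.375,"z": 0.275,"rx": 0,"ry": 0,"rz": 0,"fingers": -1},{"x": -0.493,"y": 0.375,"z": 0.275,"rx": 0,"ry": 0,"rz": 0,"fingers": -1},{"x": -0.493,"y": 0.375,"z": 0.275,"rx": 0,"ry": 0,"rz": 0,"fingers": -1},{"x": -0.493,"y": 0.375,"z": 0.275,"rx": 0,"ry": 0,"rz": 0,"fingers": -1}]}}

```text
clock: 1.58
tool_pos: [525.6, -208.1, 130.7]
eef_rot: [0.0, 0.001, 1.0, -0.0]
force: [-0.4, -0.2, 0.6]
gripper_width: 85.4
finger_force: 0.0
```

Run:
```python
from h import *
s=env.get_state();c=env.calibration('wrist');im=env.grab_frame('wrist');np.savez('pics/hold1.npz',im=im,pos=s['tool_pos'],R=rot(s),**c)
print(s['clock'],s['tool_pos'],rot(s).round(4).tolist());save('hold1',im)
print(proj(c,[527,-205.5,15])/.7,proj(c,[527,-205.5,70])/.7)
```

```text
1.575 [ 525.6049501  -208.13891513  130.70556979] [[-1.0, 0.0011, 0.001], [0.0011, 1.0, -0.0005], [-0.001, -0.0005, -1.0]]
[402.88899062 281.4785303 ] [403.97997216 312.91445882]
```

View pics/hold1.png

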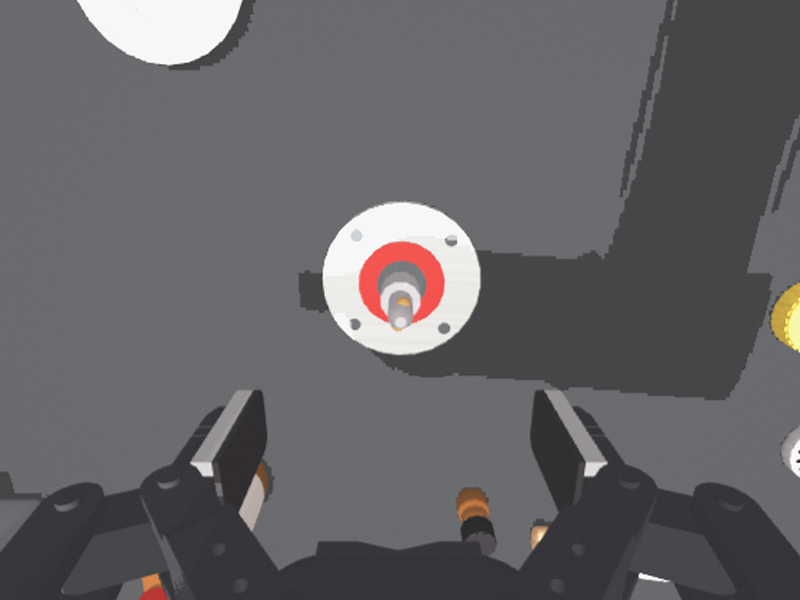

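The holder is centred at about (401,278), with the red seat at (401,283), the stem's nose tip at (400,322) and the shoulder at about (401,290). I'll enlarge it for the stem position.

Run:
```python
from h import *
d=np.load('pics/hold1.npz');im=d['im'];c={k:d[k] for k in('vfov','cx','cy','T')}
cr=im[160:250,220:340,::-1];cv2.imwrite('pics/hz.png',cv2.resize(cr,(800,600),interpolation=cv2.INTER_CUBIC))
hsv=cv2.cvtColor(im,cv2.COLOR_RGB2HSV)
red=((hsv[...,1]>120)&((hsv[...,0]<6)|(hsv[...,0]>174))).astype(np.uint8);red[:130]=0;red[260:]=0;red[:,:200]=0;red[:,360:]=0
cn=max(cv2.findContours(red,0,1)[0],key=cv2.contourArea)
h=cv2.convexHull(cn);e=cv2.fitEllipse(h);print('red',e,at(c,*e[0],15))
wh=((hsv[...,2]>150)).astype(np.uint8);wh[:130]=0;wh[255:]=0;wh[:,:200]=0;wh[:,345:]=0
cn=max(cv2.findContours(wh,0,1)[0],key=cv2.contourArea)
h=cv2.convexHull(cn);e=cv2.fitEllipse(h);print('flange',e,at(c,*e[0],12))
```

```text
red ((280.7059326171875, 197.70285034179688), (57.216041564941406, 59.52096176147461), 84.62040710449219) [ 527.61787593 -206.66683789   15.        ]
flange ((280.56451416015625, 194.2600860595703), (107.29776000976562, 110.6803207397461), 86.15200805664062) [ 525.31988835 -206.77678035   12.        ]
```

View pics/hz.png

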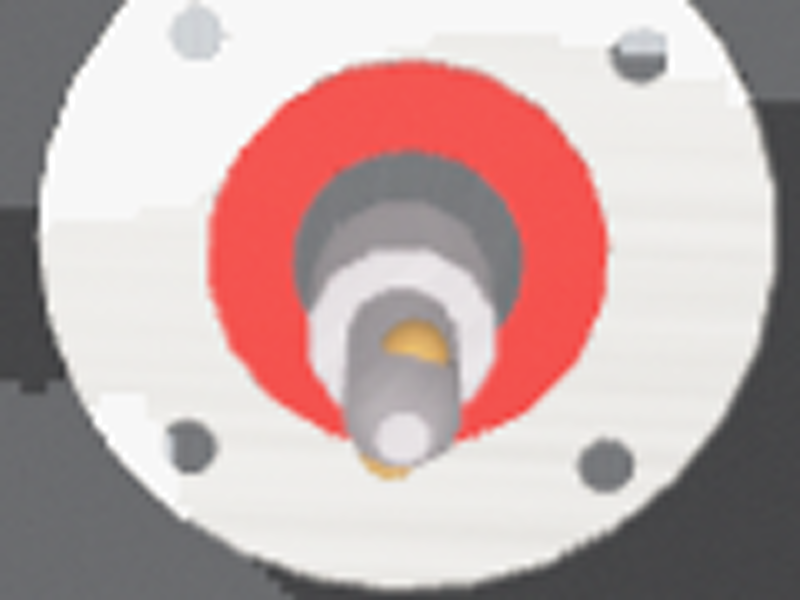

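The crop shows the seat centred at (408,252), the shoulder face at (402,338), the nose tip at (403,439), and balls near (415,340) and (385,468).

Run:
```python
from h import *
d=np.load('pics/hold1.npz');c={k:d[k] for k in('vfov','cx','cy','T')}
for n,u,v,z in(('seat',408,252,15),('shoulder',402.5,338,37),('tip',402.5,439,70),('hole',409,263,15)):
    print(n,at(c,219.5+u*.15,159.5+v*.15,z).round(2))
for z in(15,37,70):print(z,proj(c,[527,-206,z]),(proj(c,[528,-206,z])-proj(c,[527,-206,z])).round(2))
# ring OD check
print(at(c,219.5+210*.15,197,15)-at(c,219.5+607*.15,197,15), d['pos'])
s=env.get_state();print((tool(s,[656.7,97.7,130])/300).round(3))
```

```text
seat [ 527.24 -206.67   15.  ]
shoulder [ 531.69 -207.49   37.  ]
tip [ 531.94 -207.62   70.  ]
hole [ 528.78 -206.54   15.  ]
15 [281.45853397 197.03556614] [-0.    1.08]
37 [281.68493797 204.81613772] [-0.    1.15]
70 [282.09885756 219.04084625] [-0.    1.28]
[ -0.05821412 -52.81315203   0.        ] [ 525.6049501  -208.13891513  130.70556979]
[-0.435  1.021  0.003]
```

Request:
{"method": "servo_tool", "body": {"rows": [{"x": -0.435,"y": 1.0,"z": 0,"rx": 0,"ry": 0,"rz": 0,"fingers": -0.6},{"x": -0.435,"y": 1.0,"z": 0,"rx": 0,"ry": 0,"rz": 0,"fingers": -0.6},{"x": -0.435,"y": 1.0,"z": 0,"rx": 0,"ry": 0,"rz": 0,"fingers": -0.6},{"x": -0.435,"y": 1.0,"z": 0,"rx": 0,"ry": 0,"rz": 0,"fingers": -0.6},{"x": -0.435,"y": 1.0,"z": 0,"rx": 0,"ry": 0,"rz": 0,"fingers": -0.6},{"x": -0.435,"y": 1.0,"z": 0,"rx": 0,"ry": 0,"rz": 0,"fingers": -0.6},{"x": -0.435,"y": 1.0,"z": 0,"rx": 0,"ry": 0,"rz": 0,"fingers": -0.6},{"x": -0.435,"y": 1.0,"z": 0,"rx": 0,"ry": 0,"rz": 0,"fingers": -0.6}]}}

```text
clock: 2.62
tool_pos: [656.3, 91.0, 130.6]
eef_rot: [0.0, 0.001, 1.0, 0.0]
force: [-0.0, 0.1, -0.2]
gripper_width: 68.6
finger_force: 0.0
```

```bash
cat >> h.py <<'E'
def ring(name,ztop,wb):
    s=env.get_state();c=env.calibration('wrist');im=env.grab_frame('wrist')
    np.savez(f'pics/{name}.npz',im=im,pos=s['tool_pos'],R=rot(s),**c)
    g=cv2.cvtColor(im,cv2.COLOR_RGB2HSV)
    m=((g[...,1]>120)&(abs(g[...,0].astype(int)-108)<15)) if wb=='blue' else ((g[...,2]>130)&(g[...,1]<60))
    m=cv2.morphologyEx(m.astype(np.uint8),cv2.MORPH_CLOSE,np.ones((3,3)))
    u0,v0=proj(c,[*s['tool_pos'][:2],ztop])
    best=[]
    for cn in cv2.findContours(m,cv2.RETR_CCOMP,cv2.CHAIN_APPROX_NONE)[0]:
        if len(cn)<20:continue
        (u,v),ax,a=cv2.fitEllipse(cv2.convexHull(cn))
        if np.hypot(u-u0,v-v0)<70 and 10<max(ax)<80: best.append((u,v,max(ax)));print(name,'px',round(u,1),round(v,1),np.round(ax,1),at(c,u,v,ztop).round(2))
    print(s['clock'],'tool',s['tool_pos'].round(2),s['gripper_width'],rot(s)[:,2].round(4));return s,c,im
E
python3 - <<'E'
from h import *
s,c,im=ring('sup1',10,'w');u,v=[int(x) for x in proj(c,[*s['tool_pos'][:2],10])]
cv2.imwrite('pics/sup1.png',cv2.resize(im[max(v-60,0):v+60,u-80:u+80,::-1],(800,600),interpolation=cv2.INTER_CUBIC));print(u-80,v-60,env.tip_reach)
E
```

```text
sup1 px 287.3 194.6 [51.5 52. ] [656.85  98.48  10.  ]
sup1 px 287.3 194.4 [26.8 29.6] [656.71  98.48  10.  ]
2.625 tool [656.33  90.98 130.58] 68.57798636641758 [ 6.e-04  0.e+00 -1.e+00]
199 134 8.0
```

View pics/sup1.png

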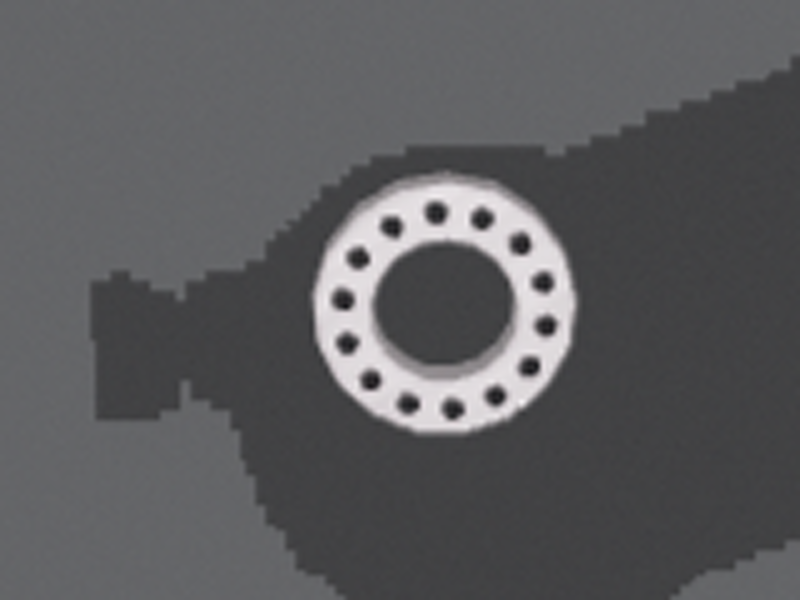

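The support (perforated) is at crop (445,307), which gives world (657.4, 98.5), agreeing with the top view. Descending and gripping.

Request:
{"method": "servo_tool", "body": {"rows": [{"x": -0.003,"y": 0.025,"z": 0.2,"rx": 0,"ry": 0,"rz": 0,"fingers": -0.6},{"x": -0.003,"y": 0.025,"z": 0.35,"rx": 0,"ry": 0,"rz": 0,"fingers": -0.6},{"x": -0.003,"y": 0.025,"z": 0.4,"rx": 0,"ry": 0,"rz": 0,"fingers": -0.6},{"x": -0.003,"y": 0.025,"z": 0.412,"rx": 0,"ry": 0,"rz": 0,"fingers": -0.6},{"x": -0.003,"y": 0.025,"z": 0.412,"rx": 0,"ry": 0,"rz": 0,"fingers": -0.5},{"x": -0.003,"y": 0.025,"z": 0.412,"rx": 0,"ry": 0,"rz": 0,"fingers": 0.2},{"x": -0.003,"y": 0.025,"z": 0.412,"rx": 0,"ry": 0,"rz": 0,"fingers": 0.2},{"x": -0.003,"y": 0.025,"z": 0.412,"rx": 0,"ry": 0,"rz": 0,"fingers": 0.2}], "force": 60}}

```text
clock: 3.68
tool_pos: [657.7, 100.2, 6.8]
eef_rot: [0.0, 0.0, 1.0, 0.0]
force: [0.5, 0.2, 0.4]
gripper_width: 34.1
finger_force: 0.0
```

Run:
```python
from h import *
s=env.get_state();im=env.grab_frame('wrist');save('g1',im);print(s['gripper_width'],s['finger_force'],s['force'])
```

```text
34.13949346021865 0.0 [0.5081721  0.15011518 0.40837695]
```

View pics/g1.png

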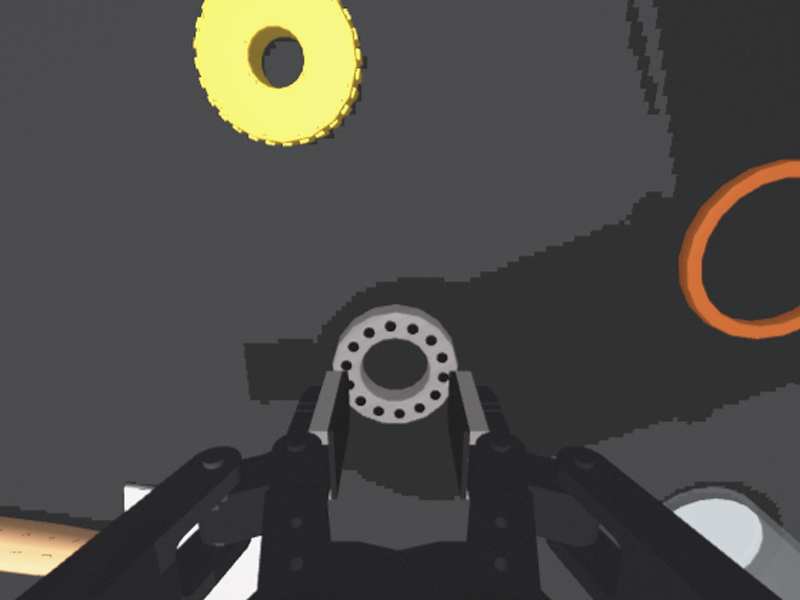

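Ring (395,365) is intact and the finger ends (near (347,372) and (457,372)) sit above it: the gap implies the pad ends are about 30 mm above the bench, higher than I assumed. I'll open and feel downward in small steps.

Request:
{"method": "servo_tool", "body": {"rows": [{"x": 0,"y": 0,"z": 0,"rx": 0,"ry": 0,"rz": 0,"fingers": -0.6},{"x": 0,"y": 0,"z": 0,"rx": 0,"ry": 0,"rz": 0,"fingers": -0.6},{"x": 0,"y": 0,"z": 0,"rx": 0,"ry": 0,"rz": 0,"fingers": -0.6},{"x": 0,"y": 0,"z": 0.005,"rx": 0,"ry": 0,"rz": 0,"fingers": -0.6},{"x": 0,"y": 0,"z": 0.01,"rx": 0,"ry": 0,"rz": 0,"fingers": -0.6},{"x": 0,"y": 0,"z": 0.015,"rx": 0,"ry": 0,"rz": 0,"fingers": -0.6}]}}

```text
clock: 4.47
tool_pos: [657.4, 100.1, 1.6]
eef_rot: [-0.0, 0.0, 1.0, -0.0]
force: [0.2, -0.3, -0.2]
gripper_width: 68.7
finger_force: 0.0
```

Run:
```python
from h import *
s=env.get_state();c=env.calibration('wrist');im=env.grab_frame('wrist');print(s['tool_pos'],s['force'],s['gripper_width'])
a=im.copy();sc=env.grab_frame('scene');cs=env.calibration('scene')
for z in(0,10,20,30):print(z,proj(cs,[657,98.5,z]).round(1))
u,v=[int(t) for t in proj(cs,[657,98.5,25])]
L=cv2.resize(im[200:400,150:410],(400,300));L2=cv2.resize(sc[v-60:v+60,u-80:u+80],(800,600),interpolation=cv2.INTER_CUBIC)
cv2.imwrite('pics/sc2.png',L2[:,:,::-1]);print(u-80,v-60)
```

```text
[657.35481935 100.10100479   1.57848808] [ 0.23878536 -0.26811854 -0.19483008] 68.72123834745749
0 [279.  272.1]
10 [278.9 268.7]
20 [278.9 265.1]
30 [278.8 261.6]
198 203
```

View pics/sc2.png

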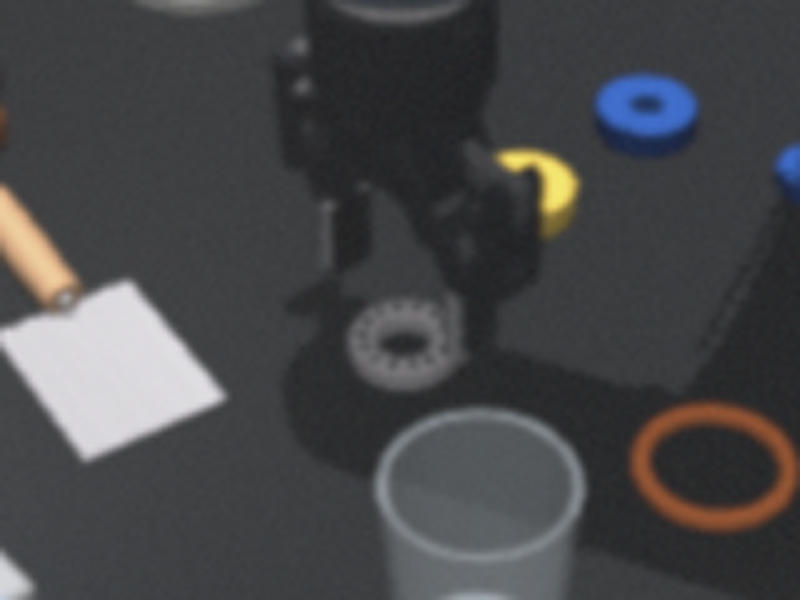

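The scene crop shows the left fingertip at (345,270), the ring at (403,340), and the right fingertip near (480,350). Computing the tip height from those.

Run:
```python
from h import *
cs=env.calibration('scene')
for y in(100-34-5,100+34+5):
  for z in(0,10,20,30):print(y,z,((proj(cs,[657.3,y,z])-[198,203])*5).round())
```

```text
61 0 [347. 304.]
61 10 [346. 287.]
61 20 [346. 269.]
61 30 [345. 252.]
139 0 [470. 394.]
139 10 [470. 376.]
139 20 [470. 358.]
139 30 [470. 340.]
```

Request:
{"method": "servo_tool", "body": {"rows": [{"x": 0,"y": -0.004,"z": 0.007,"rx": 0,"ry": 0,"rz": 0,"fingers": -0.6},{"x": 0,"y": -0.004,"z": 0.014,"rx": 0,"ry": 0,"rz": 0,"fingers": -0.6},{"x": 0,"y": -0.004,"z": 0.021,"rx": 0,"ry": 0,"rz": 0,"fingers": -0.6},{"x": 0,"y": -0.004,"z": 0.028,"rx": 0,"ry": 0,"rz": 0,"fingers": -0.6},{"x": 0,"y": -0.004,"z": 0.035,"rx": 0,"ry": 0,"rz": 0,"fingers": -0.6}]}}

```text
clock: 5.2
tool_pos: [657.4, 98.9, -8.9]
eef_rot: [-0.0, 0.0, 1.0, 0.0]
force: [0.0, -0.5, -0.2]
gripper_width: 67.9
finger_force: 0.0
```

Run:
```python
from h import *
s=env.get_state();c=env.calibration('wrist');im=env.grab_frame('wrist');save('w5',im)
a=np.zeros((600,800,3),np.uint8)
sc=env.grab_frame('scene')
a[:300,:400]=cv2.resize(sc[203:323,198:358,::-1],(400,300),interpolation=cv2.INTER_CUBIC)
a[:,400:]=cv2.resize(im[:,:,::-1],(800,600))[:,200:600]
cv2.imwrite('pics/two.png',a)
```

```text
(no output)
```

View pics/two.png

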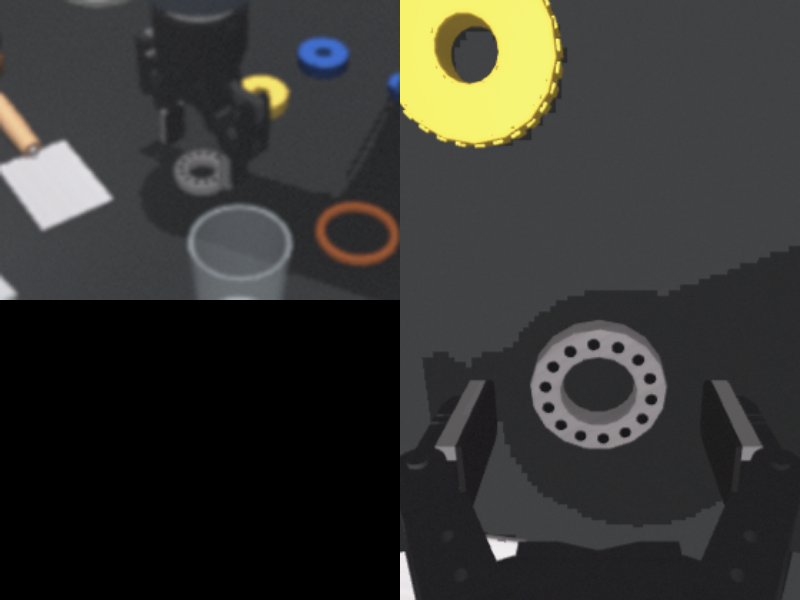

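Left inset: the fingertip is at (172,142), about 11 mm above the bench. Right: ring (598,385) is centred between the pads. Lowering 4 mm and gripping.

Request:
{"method": "servo_tool", "body": {"rows": [{"x": 0,"y": 0,"z": 0.007,"rx": 0,"ry": 0,"rz": 0,"fingers": -0.6},{"x": 0,"y": 0,"z": 0.013,"rx": 0,"ry": 0,"rz": 0,"fingers": -0.4},{"x": 0,"y": 0,"z": 0.013,"rx": 0,"ry": 0,"rz": 0,"fingers": -0.3},{"x": 0,"y": 0,"z": 0.013,"rx": 0,"ry": 0,"rz": 0,"fingers": -0.2},{"x": 0,"y": 0,"z": 0.013,"rx": 0,"ry": 0,"rz": 0,"fingers": 0.1},{"x": 0,"y": 0,"z": 0.013,"rx": 0,"ry": 0,"rz": 0,"fingers": 0.1}]}}

```text
clock: 6.05
tool_pos: [659.6, 100.0, -10.1]
eef_rot: [0.003, -0.0, 1.0, 0.001]
force: [-0.2, 3.5, 7.5]
gripper_width: 38.1
finger_force: 3.9
```

The tips landed on top of the ring (z=10 at TCP −10), so the tips stand about 20 mm behind the TCP. Lifting, opening, and going lower.

Request:
{"method": "servo_tool", "body": {"rows": [{"x": 0,"y": 0,"z": -0.03,"rx": 0,"ry": 0,"rz": 0,"fingers": 0.1},{"x": 0,"y": 0,"z": -0.03,"rx": 0,"ry": 0,"rz": 0,"fingers": -0.6},{"x": 0,"y": 0,"z": -0.03,"rx": 0,"ry": 0,"rz": 0,"fingers": -0.6},{"x": 0,"y": 0,"z": -0.03,"rx": 0,"ry": 0,"rz": 0,"fingers": -0.6},{"x": 0,"y": 0,"z": -0.03,"rx": 0,"ry": 0,"rz": 0,"fingers": -0.6}]}}

```text
clock: 6.68
tool_pos: [657.2, 98.8, -4.0]
eef_rot: [-0.0, 0.0, 1.0, -0.0]
force: [0.7, -0.1, -0.2]
gripper_width: 68.3
finger_force: 0.0
```

Run:
```python
from h import *
ring('sup2',10,'w')
```

```text
sup2 px 257.0 300.8 [ 9.6 10.4] [676.56  86.93  10.  ]
sup2 px 233.7 267.3 [ 9.5 10.4] [656.58  75.51  10.  ]
sup2 px 304.7 262.8 [ 9.8 10.6] [654.03 111.63  10.  ]
sup2 px 239.1 253.5 [ 9.7 10.4] [648.83  78.55  10.  ]
sup2 px 269.8 270.7 [48.3 54.1] [658.58  93.86  10.  ]
sup2 px 296.8 249.8 [ 9.6 10.6] [646.76 107.49  10.  ]
sup2 px 251.0 243.5 [ 9.7 10.5] [643.31  84.68  10.  ]
sup2 px 283.5 241.5 [10.3 10.3] [642.23 100.81  10.  ]
sup2 px 266.8 238.9 [10.2 10.5] [640.83  92.56  10.  ]
6.675 tool [657.25  98.81  -3.95] 68.30080557967902 [-6.e-04 -2.e-04 -1.e+00]
```

Run:
```python
from h import *
from scipy.optimize import least_squares
d=np.load('pics/sup2.npz');c={k:d[k] for k in('vfov','cx','cy','T')};g=cv2.cvtColor(d['im'],cv2.COLOR_RGB2HSV);im=cv2.cvtColor(d['im'],cv2.COLOR_RGB2GRAY)
m=(im<60).astype(np.uint8)
P=[]
for cn in cv2.findContours(m,cv2.RETR_CCOMP,cv2.CHAIN_APPROX_NONE)[0]:
    A=cv2.contourArea(cn)
    if 8<A<90:
        M=cv2.moments(cn);p=at(c,M['m10']/M['m00'],M['m01']/M['m00'],10)
        if np.hypot(p[0]-658,p[1]-95)<27:P.append(p[:2])
P=np.array(P);print(P.round(1));r=least_squares(lambda q:np.hypot(*(P-q[:2]).T)-q[2],[658,95,18],loss='soft_l1');print(r.x,r.fun.round(2))
```

```text
[[678.1  95.3]
 [676.8  86.9]
 [675.7 103.1]
 [672.   80.2]
 [670.2 109.1]
 [664.8  76.1]
 [662.5 112.4]
 [656.7  75.6]
 [654.2 111.7]
 [649.   78.7]
 [647.  107.6]
 [643.4  84.7]
 [642.4 100.9]
 [641.   92.7]]
[659.56297715  93.93673116  18.57932059] [-0.    0.04 -0.02 -0.03 -0.03  0.02  0.08 -0.03 -0.02 -0.    0.    0.05
 -0.04  0.  ]
```

Request:
{"method": "servo_tool", "body": {"rows": [{"x": -0.008,"y": -0.016,"z": 0,"rx": 0,"ry": 0,"rz": 0,"fingers": -0.6},{"x": -0.008,"y": -0.016,"z": 0.015,"rx": 0,"ry": 0,"rz": 0,"fingers": -0.6},{"x": -0.008,"y": -0.016,"z": 0.03,"rx": 0,"ry": 0,"rz": 0,"fingers": -0.6},{"x": -0.008,"y": -0.016,"z": 0.04,"rx": 0,"ry": 0,"rz": 0,"fingers": -0.6},{"x": -0.008,"y": -0.016,"z": 0.047,"rx": 0,"ry": 0,"rz": 0,"fingers": -0.6},{"x": -0.008,"y": -0.016,"z": 0.047,"rx": 0,"ry": 0,"rz": 0,"fingers": -0.3},{"x": -0.008,"y": -0.016,"z": 0.047,"rx": 0,"ry": 0,"rz": 0,"fingers": -0.2}]}}

```text
clock: 7.6
tool_pos: [660.0, 94.2, -17.5]
eef_rot: [0.0, 0.0, 1.0, 0.0]
force: [-0.3, -1.5, -0.4]
gripper_width: 51.0
finger_force: 0.0
```

Request:
{"method": "servo_tool", "body": {"rows": [{"x": 0,"y": 0,"z": 0,"rx": 0,"ry": 0,"rz": 0,"fingers": 0.1},{"x": 0,"y": 0,"z": 0,"rx": 0,"ry": 0,"rz": 0,"fingers": 0.1},{"x": 0,"y": 0,"z": 0,"rx": 0,"ry": 0,"rz": 0,"fingers": 0.1}], "force": 60}}

```text
clock: 7.98
tool_pos: [660.2, 94.3, -16.7]
eef_rot: [0.001, 0.0, 1.0, 0.0]
force: [-3.0, 0.7, 5.8]
gripper_width: 44.5
finger_force: 60.4
```

Request:
{"method": "servo_tool", "body": {"rows": [{"x": 0,"y": 0,"z": -0.03,"rx": 0,"ry": 0,"rz": 0,"fingers": 0.1},{"x": 0,"y": 0,"z": -0.1,"rx": 0,"ry": 0,"rz": 0,"fingers": 0.1},{"x": 0,"y": 0,"z": -0.2,"rx": 0,"ry": 0,"rz": 0,"fingers": 0.1},{"x": 0,"y": 0,"z": -0.2,"rx": 0,"ry": 0,"rz": 0,"fingers": 0.1}]}}

```text
clock: 8.48
tool_pos: [661.8, 94.5, 45.4]
eef_rot: [0.003, 0.0, 1.0, 0.001]
force: [-0.2, -0.2, -1.4]
gripper_width: 44.2
finger_force: 61.3
```

```bash
cat >> h.py <<'E'
def perf(name,guess,zrel,r=None):
    "fit the support's perforation circle in a wrist frame taken now, free plane (tool frame)"
    from scipy.optimize import least_squares
    s=env.get_state();c=env.calibration('wrist');im=env.grab_frame('wrist')
    np.savez(f'pics/{name}.npz',im=im,pos=s['tool_pos'],R=rot(s),**c)
    g=cv2.cvtColor(im,cv2.COLOR_RGB2GRAY);U=[]
    u0=proj(c,s['tool_pos']+rot(s)@np.array([guess[0],guess[1],zrel]))
    for t in(45,60,75,90):
      for cn in cv2.findContours((g<t).astype(np.uint8),cv2.RETR_CCOMP,cv2.CHAIN_APPROX_NONE)[0]:
        A=cv2.contourArea(cn)
        if 12<A<120:
            M=cv2.moments(cn);p=np.array([M['m10'],M['m01']])/M['m00']
            if 20<np.hypot(*(p-u0))<48 and cv2.minAreaRect(cn)[1][0]*1.7>cv2.minAreaRect(cn)[1][1]:U.append(p)
    U=np.array(U)
    def f(q):
        n=np.array([q[3],q[4],1.]);P=[]
        for u in U:
            o,d=ray(c,*u);o=tool(s,o);d=rot(s).T@d
            cen=np.array([q[0],q[1],q[2]]);P.append(o+d*((cen-o)@n)/(d@n)-cen)
        return np.linalg.norm(P,axis=1)-18.6
    R_=least_squares(f,[guess[0],guess[1],zrel,0,0],loss='soft_l1',f_scale=.3)
    print(name,len(U),'tool-frame centre',R_.x[:3].round(2),'tilt',R_.x[3:].round(3),'rms',np.sqrt((R_.fun**2).mean()).round(2));print(s['clock'],s['tool_pos'].round(2),s['force'].round(1),s['gripper_width'])
    return s,c,im,R_.x
E
python3 - <<'E'
from h import *
perf('in1',[0,0],-27)
E
```

```text
in1 56 tool-frame centre [  0.32  -0.37 -26.37] tilt [0.001 0.004] rms 0.05
8.475 [661.81  94.53  45.37] [-0.2 -0.2 -1.4] 44.20449081931882
```

The grasp is good: the ring is flat in the hand and its centre is known. Moving above the stem.

Request:
{"method": "servo_tool", "body": {"rows": [{"x": 0.432,"y": -1.0,"z": -0.13,"rx": 0,"ry": 0,"rz": 0,"fingers": 0.1},{"x": 0.432,"y": -1.0,"z": -0.13,"rx": 0,"ry": 0,"rz": 0,"fingers": 0.1},{"x": 0.432,"y": -1.0,"z": -0.13,"rx": 0,"ry": 0,"rz": 0,"fingers": 0.1},{"x": 0.432,"y": -1.0,"z": -0.13,"rx": 0,"ry": 0,"rz": 0,"fingers": 0.1},{"x": 0.432,"y": -1.0,"z": -0.13,"rx": 0,"ry": 0,"rz": 0,"fingers": 0.1},{"x": 0.432,"y": -1.0,"z": -0.13,"rx": 0,"ry": 0,"rz": 0,"fingers": 0.1},{"x": 0.432,"y": -1.0,"z": -0.13,"rx": 0,"ry": 0,"rz": 0,"fingers": 0.1},{"x": 0.432,"y": -1.0,"z": -0.13,"rx": 0,"ry": 0,"rz": 0,"fingers": 0.1}]}}

```text
clock: 9.52
tool_pos: [530.2, -204.9, 80.5]
eef_rot: [-0.001, -0.0, 1.0, 0.0]
force: [0.6, -0.4, -0.5]
gripper_width: 44.2
finger_force: 61.4
```

Run:
```python
from h import *
s,c,im,q=perf('in2',[0.3,-.4],-26.4)
for z in(70,37):
  print(z,proj(c,[531.8,-207.5,z]))
u,v=[int(t) for t in proj(c,[531.8,-207.5,60])]
cr=im[v-30:v+30,u-40:u+40]
np.set_printoptions(linewidth=250)
print(u-40,v-30);g=cv2.cvtColor(im,cv2.COLOR_RGB2GRAY);print(g[v-34:v+26:2,u-30:u+30:2])
```

```text
in2 54 tool-frame centre [  0.23  -0.28 -26.38] tilt [0.001 0.003] rms 0.06
9.525 [ 530.18 -204.86   80.45] [ 0.6 -0.4 -0.5] 44.246278603592515
70 [274.78499622 250.0072145 ]
37 [275.26248727 228.4660239 ]
234 212
[[132 133 133 132 132 133 129 123 124 124 149 153 153 154 155 154 155 152 156 156 154 152 139 124 125 126 122 132 132 132]
 [131 132 132 132 132 132 134 122 124 139 151 152 154 155 153 154 154 153 154 157 154 151 151 126 125 124 120 133 131 132]
 [131 132 131 131 132 131 132 124 124 149 153 153 153 172 175 176 175 174 167 156 154 151 150 137 124 125 122 134 131 131]
 [131 132 132 132 132 132 133 123 142 150 153 152 211 225 227 228 227 229 231 214 169 150 151 149 128 122 121 136 132 131]
 [132 131 132 132 131 132 132 122 144 151 194 224 228 229 229 229 231 232 233 232 228 209 157 149 128 122 121 135 131 131]
 [132 132 131 132 132 132 133 124 147 202 228 227 230 229 229 232 232 233 231 229 229 229 207 148 127 121 123 132 131 132]
 [131 132 132 131 132 132 131 126 158 226 228 229 228 211 173 168 168 173 217 229 230 229 228 180 131 120 130 132 131 131]
 [131 131 131 131 131 132
[... 2104 characters left out ...]
228 227 226 229 234 212 204 233 237 237 238 236 235 232 224 224 227 226 225 226 228]
 [ 53  45  56 220 225 228 228 228 227 225 228 234 235 235 235 236 235 235 236 236 236 235 235 235 234 223 224 227 228 228]
 [ 44  44  44  98 229 229 228 226 220 233 234 233 233 233 232 233 233 233 232 232 232 231 231 232 231 232 229 226 227 227]
 [ 44  44  43 164 229 228 226 227 237 237 237 237 237 236 236 236 236 235 235 235 234 234 234 233 233 233 232 231 223 225]
 [105  44 122 227 229 227 225 234 239 239 239 239 238 238 238 238 238 238 237 237 237 238 237 237 237 237 237 236 236 222]
 [228 223 228 229 228 227 233 238 238 238 238 238 239 239 239 239 238 238 239 239 239 238 238 239 239 238 237 236 192 159]]
```

Request:
{"method": "servo_tool", "body": {"rows": [{"x": -0.006,"y": -0.008,"z": 0.03,"rx": 0,"ry": 0,"rz": 0,"fingers": 0.1},{"x": -0.006,"y": -0.008,"z": 0.06,"rx": 0,"ry": 0,"rz": 0,"fingers": 0.1},{"x": -0.006,"y": -0.008,"z": 0.085,"rx": 0,"ry": 0,"rz": 0,"fingers": 0.1},{"x": -0.006,"y": -0.008,"z": 0.11,"rx": 0,"ry": 0,"rz": 0,"fingers": 0.1},{"x": -0.006,"y": -0.008,"z": 0.13,"rx": 0,"ry": 0,"rz": 0,"fingers": 0.1},{"x": -0.006,"y": -0.008,"z": 0.15,"rx": 0,"ry": 0,"rz": 0,"fingers": 0.1},{"x": -0.006,"y": -0.008,"z": 0.17,"rx": 0,"ry": 0,"rz": 0,"fingers": 0.1},{"x": -0.006,"y": -0.008,"z": 0.17,"rx": 0,"ry": 0,"rz": 0,"fingers": 0.1}]}}

```text
clock: 10.58
tool_pos: [531.5, -208.2, 29.7]
eef_rot: [-0.001, 0.0, 1.0, 0.0]
force: [-0.4, 0.1, -0.5]
gripper_width: 44.1
finger_force: 61.4
```

Run:
```python
from h import *
s,c,im,q=perf('in3',[0.3,-.4],-26.4)
p=s['tool_pos']+rot(s)@q[:3];print('ring top centre',p)
u,v=[int(t) for t in proj(c,p)]
cv2.imwrite('pics/in3.png',cv2.resize(im[v-45:v+75,u-80:u+80,::-1],(800,600),interpolation=cv2.INTER_CUBIC));print(u-80,v-45)
```

```text
in3 55 tool-frame centre [  0.25  -0.27 -26.39] tilt [0.001 0.002] rms 0.06
10.575 [ 531.54 -208.17   29.73] [-0.4  0.1 -0.5] 44.13347142333903
ring top centre [ 531.32334849 -208.44527043   56.11352573]
198 235
```

View pics/in3.png

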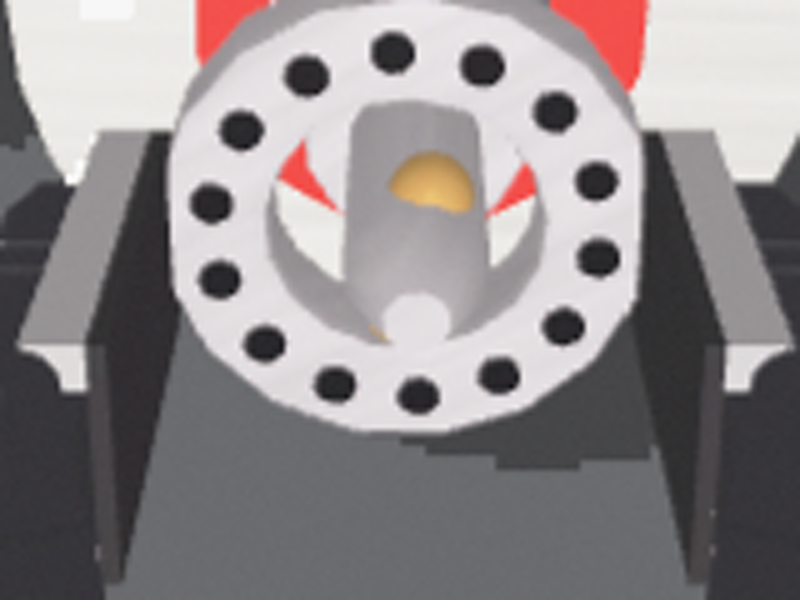

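This view shows the ring around the neck: ring centre about (405,225), nose tip (417,319), neck edges 345–490. Computing the offset.

Run:
```python
from h import *
d=np.load('pics/in3.npz');c={k:d[k] for k in('vfov','cx','cy','T')}
t=at(c,197.6+417/5,234.6+319/5,70);print('tip',t, 'edges mid at z=56', at(c,197.6+(344+488)/10,234.6+200/5,56)[1])
g=cv2.cvtColor(d['im'],cv2.COLOR_RGB2GRAY)
m=(g>218).astype(np.uint8)
for v in(290,293,296,298,300,302):print(v,g[v,270:294])
for v in(277,280,284):print(v,g[v,262:302])
```

```text
tip [ 531.54275447 -207.5873892    70.        ] edges mid at z=56 -207.5792312219322
290 [171 173 175 178 180 181 181 181 181 179 180 178 176 177 175 175 174 172
 173 170 169 166 162 159]
293 [171 175 177 178 181 182 182 183 184 191 192 191 199 191 180 180 180 178
 176 174 170 166 162 156]
296 [167 170 174 178 180 200 219 222 223 223 223 224 224 224 225 225 223 197
 181 174 169 165 159 152]
298 [153 163 173 176 200 221 222 222 223 223 224 224 224 225 225 226 225 224
 186 172 168 158 151 152]
300 [156 155 167 172 190 220 224 225 224 225 225 225 225 225 225 225 225 224
 185 164 158 158 162 166]
302 [166 160 156 158 164 207 224 225 225 225 225 225 225 224 224 224 224 186
 180 196 211 220 223 226]
277 [231 228 223 209 199 162 154 153 153 154 153 155 156 157 159 161 160 158
 159 159 160 161 160 157 161 160 169 164 161 155 151 152 149 156 175 172
 221 227 232 233]
280 [235 234 235 234 223 169 153 154 154 156 158 160 163 164 164 164 164 164
 164 167 166 166 162 161 159 158 157 155 155 154 154 153 150 189 225 229
 228 229 229 228]
284 [235 236 235 236 198 162 160 162 163 167 167 166 168 169 169 171 173 174
 173 172 169 170 168 167 164 161 162 163 161 159 158 155 152 150 229 235
 235 235 217 166]
```

Request:
{"method": "servo_tool", "body": {"rows": [{"x": -0.0017,"y": 0.003,"z": 0,"rx": 0,"ry": 0,"rz": 0,"fingers": 0.1},{"x": -0.0017,"y": 0.003,"z": 0.01,"rx": 0,"ry": 0,"rz": 0,"fingers": 0.1},{"x": -0.0017,"y": 0.003,"z": 0.02,"rx": 0,"ry": 0,"rz": 0,"fingers": 0.1},{"x": -0.0017,"y": 0.003,"z": 0.025,"rx": 0,"ry": 0,"rz": 0,"fingers": 0.1},{"x": -0.0017,"y": 0.003,"z": 0.03,"rx": 0,"ry": 0,"rz": 0,"fingers": 0.1},{"x": -0.0017,"y": 0.003,"z": 0.035,"rx": 0,"ry": 0,"rz": 0,"fingers": 0.1},{"x": -0.0017,"y": 0.003,"z": 0.035,"rx": 0,"ry": 0,"rz": 0,"fingers": 0.1}]}}

```text
clock: 11.5
tool_pos: [532.4, -207.3, 19.7]
eef_rot: [-0.0, 0.0, 1.0, 0.0]
force: [-1.1, -0.2, -0.4]
gripper_width: 44.4
finger_force: 61.4
```

Request:
{"method": "servo_tool", "body": {"rows": [{"x": 0,"y": 0,"z": 0.004,"rx": 0,"ry": 0,"rz": 0,"fingers": 0.1},{"x": 0,"y": 0,"z": 0.008,"rx": 0,"ry": 0,"rz": 0,"fingers": 0.1},{"x": 0,"y": 0,"z": 0.012,"rx": 0,"ry": 0,"rz": 0,"fingers": 0.1},{"x": 0,"y": 0,"z": 0.016,"rx": 0,"ry": 0,"rz": 0,"fingers": 0.1},{"x": 0,"y": 0,"z": 0.016,"rx": 0,"ry": 0,"rz": 0,"fingers": 0.1}]}}

```text
clock: 12.12
tool_pos: [532.4, -207.3, 14.8]
eef_rot: [-0.0, 0.0, 1.0, 0.0]
force: [0.8, 0.7, -2.4]
gripper_width: 44.9
finger_force: 61.4
```

Request:
{"method": "servo_tool", "body": {"rows": [{"x": 0,"y": 0,"z": 0.006,"rx": 0,"ry": 0,"rz": 0,"fingers": 0.1},{"x": 0,"y": 0,"z": 0.012,"rx": 0,"ry": 0,"rz": 0,"fingers": 0.1},{"x": 0,"y": 0,"z": 0.018,"rx": 0,"ry": 0,"rz": 0,"fingers": 0.1},{"x": 0,"y": 0,"z": 0.024,"rx": 0,"ry": 0,"rz": 0,"fingers": 0.1},{"x": 0,"y": 0,"z": 0.03,"rx": 0,"ry": 0,"rz": 0,"fingers": 0.1},{"x": 0,"y": 0,"z": 0.036,"rx": 0,"ry": 0,"rz": 0,"fingers": 0.1},{"x": 0,"y": 0,"z": 0.042,"rx": 0,"ry": 0,"rz": 0,"fingers": 0.1},{"x": 0,"y": 0,"z": 0.045,"rx": 0,"ry": 0,"rz": 0,"fingers": 0.1}]}}

```text
clock: 13.12
tool_pos: [532.4, -207.3, 1.3]
eef_rot: [-0.0, 0.0, 1.0, 0.0]
force: [0.1, -0.2, -2.1]
gripper_width: 44.5
finger_force: 61.4
```

Now feel onto the seat.

Request:
{"method": "servo_tool", "body": {"rows": [{"x": 0,"y": 0,"z": 0.003,"rx": 0,"ry": 0,"rz": 0,"fingers": 0.1},{"x": 0,"y": 0,"z": 0.006,"rx": 0,"ry": 0,"rz": 0,"fingers": 0.1},{"x": 0,"y": 0,"z": 0.009,"rx": 0,"ry": 0,"rz": 0,"fingers": 0.1},{"x": 0,"y": 0,"z": 0.009,"rx": 0,"ry": 0,"rz": 0,"fingers": 0.1}]}}

```text
clock: 13.62
tool_pos: [532.4, -207.3, -1.3]
eef_rot: [-0.0, 0.0, 1.0, 0.0]
force: [-0.2, -0.4, -1.7]
gripper_width: 44.2
finger_force: 61.4
```

Request:
{"method": "servo_tool", "body": {"rows": [{"x": 0,"y": 0,"z": 0.002,"rx": 0,"ry": 0,"rz": 0,"fingers": 0.1},{"x": 0,"y": 0,"z": 0.004,"rx": 0,"ry": 0,"rz": 0,"fingers": 0.1},{"x": 0,"y": 0,"z": 0.004,"rx": 0,"ry": 0,"rz": 0,"fingers": 0.1}]}}

```text
clock: 14.0
tool_pos: [532.6, -207.4, -1.9]
eef_rot: [0.0, 0.0, 1.0, -0.0]
force: [-1.1, 1.6, 4.9]
gripper_width: 44.8
finger_force: 62.0
```

Request:
{"method": "servo_tool", "body": {"rows": [{"x": 0,"y": 0,"z": -0.001,"rx": 0,"ry": 0,"rz": 0,"fingers": 0.0},{"x": 0,"y": 0,"z": -0.001,"rx": 0,"ry": 0,"rz": 0,"fingers": -0.3},{"x": 0,"y": 0,"z": -0.001,"rx": 0,"ry": 0,"rz": 0,"fingers": -0.6},{"x": 0,"y": 0,"z": -0.001,"rx": 0,"ry": 0,"rz": 0,"fingers": -0.6},{"x": 0,"y": 0,"z": -0.1,"rx": 0,"ry": 0,"rz": 0,"fingers": -0.6},{"x": 0,"y": 0,"z": -0.3,"rx": 0,"ry": 0,"rz": 0,"fingers": -0.6},{"x": 0,"y": 0,"z": -0.4,"rx": 0,"ry": 0,"rz": 0,"fingers": -0.6},{"x": 0,"y": 0,"z": -0.4,"rx": 0,"ry": 0,"rz": 0,"fingers": -0.6}]}}

```text
clock: 15.0
tool_pos: [534.3, -207.8, 120.6]
eef_rot: [0.003, 0.0, 1.0, -0.001]
force: [0.1, -0.4, -1.3]
gripper_width: 68.7
finger_force: 0.0
```

Run:
```python
from h import *
s,c,im,q=perf('rest1',[0,0],90);p=s['tool_pos']+rot(s)@q[:3];print(p)
print((tool(s,[476,229.3,120])/300).round(3))
# perforation size check
for r in (18.6,): print(np.linalg.norm(proj(c,p)-proj(c,p+[18.6,0,0])))
```

```text
Traceback (most recent call last):
  File "h.py", line 50, in perf
    R_=least_squares(f,[guess[0],guess[1],zrel,0,0],loss='soft_l1',f_scale=.3)
  File "h.py", line 49, in f
    return np.linalg.norm(P,axis=1)-18.6
           ~~~~~~~~~~~~~~^^^^^^^^^^
numpy.exceptions.AxisError: axis 1 is out of bounds for array of dimension 1
```

```bash
cat >> h.py <<'E'
def perfplane(name,z,cen,lo=2,hi=60):
    from scipy.optimize import least_squares
    d=np.load(f'pics/{name}.npz');c={k:d[k] for k in('vfov','cx','cy','T')};g=cv2.cvtColor(d['im'],cv2.COLOR_RGB2GRAY)
    b=cv2.morphologyEx(g,cv2.MORPH_CLOSE,np.ones((9,9)))-g
    P=[]
    for cn in cv2.findContours((b>60).astype(np.uint8),0,cv2.CHAIN_APPROX_NONE)[0]:
        A=cv2.contourArea(cn)
        if lo<A<hi:
            M=cv2.moments(cn);p=at(c,M['m10']/M['m00'],M['m01']/M['m00'],z)[:2]
            if 14<np.hypot(*(p-cen))<23:P.append(p)
    P=np.array(P);r=least_squares(lambda q:np.hypot(*(P-q[:2]).T)-q[2],[*cen,18],loss='soft_l1',f_scale=.3);print(name,len(P),r.x.round(2),r.fun.round(2))
E
python3 - <<'E'
from h import *
perfplane('rest1',25,[532,-207.5])
s=env.get_state();print(s['clock'],s['tool_pos'],(tool(s,[476,229.3,121])/300).round(3))
E
```

```text
rest1 13 [ 531.98 -207.71   18.48] [ 0.37 -0.3  -0.06  0.14 -0.05 -0.09  0.01  0.11 -0.12 -0.1   0.08  0.02
  0.05]
15.05 [ 533.05268762 -207.3155292   118.49821805] [ 0.191  1.455 -0.009]
```

Request:
{"method": "servo_tool", "body": {"rows": [{"x": 0.191,"y": 1.0,"z": 0,"rx": 0,"ry": 0,"rz": 0,"fingers": -0.6},{"x": 0.191,"y": 1.0,"z": 0,"rx": 0,"ry": 0,"rz": 0,"fingers": -0.6},{"x": 0.191,"y": 1.0,"z": 0,"rx": 0,"ry": 0,"rz": 0,"fingers": -0.6},{"x": 0.191,"y": 1.0,"z": 0,"rx": 0,"ry": 0,"rz": 0,"fingers": -0.6},{"x": 0.191,"y": 1.0,"z": 0,"rx": 0,"ry": 0,"rz": 0,"fingers": -0.6}]}}

```text
clock: 15.68
tool_pos: [473.7, 94.4, 116.3]
eef_rot: [-0.001, -0.0, 1.0, -0.0]
force: [0.7, 0.1, 0.0]
gripper_width: 68.3
finger_force: 0.0
```

Request:
{"method": "servo_tool", "body": {"rows": [{"x": 0,"y": 0.455,"z": 0,"rx": 0,"ry": 0,"rz": 0,"fingers": -0.6},{"x": 0,"y": 0.455,"z": 0.1,"rx": 0,"ry": 0,"rz": 0,"fingers": -0.6},{"x": 0,"y": 0.455,"z": 0.17,"rx": 0,"ry": 0,"rz": 0,"fingers": -0.6},{"x": 0,"y": 0.455,"z": 0.17,"rx": 0,"ry": 0,"rz": 0,"fingers": -0.6},{"x": 0,"y": 0.455,"z": 0.17,"rx": 0,"ry": 0,"rz": 0,"fingers": -0.6}]}}

```text
clock: 16.3
tool_pos: [475.4, 228.5, 66.6]
eef_rot: [-0.0, 0.0, 1.0, -0.0]
force: [0.7, 0.2, 0.7]
gripper_width: 68.3
finger_force: 0.0
```

```bash
cat >> h.py <<'E'
def topring(name,ztop,col,cen,take=True,hole=False,R0=24,inhand=None):
    "centre of ring's top face in camera world frame from bright top-face outline"
    from scipy.optimize import least_squares
    if take:
        s=env.get_state();c=env.calibration('wrist');im=env.grab_frame('wrist');np.savez(f'pics/{name}.npz',im=im,pos=s['tool_pos'],R=rot(s),**c)
        print(s['clock'],s['tool_pos'].round(2),s['force'].round(1),round(s['gripper_width'],1))
    d=np.load(f'pics/{name}.npz');c={k:d[k] for k in('vfov','cx','cy','T')};im=d['im']
    g=im.astype(float)@([0,0,1.] if col=='blue' else [.3,.6,.1])
    g=cv2.GaussianBlur(g,(0,0),.7)
    def edges(r0,r1,sign,cen):
        out=[]
        for a in np.radians(np.arange(0,360,5)):
            rr=np.arange(r0,r1,.1);P=np.array([proj(c,[cen[0]+r*np.cos(a),cen[1]+r*np.sin(a),ztop]) for r in rr]).astype(np.float32)
            v=cv2.remap(g.astype(np.float32),P[:,:1],P[:,1:],cv2.INTER_LINEAR).ravel()
            k=np.argmax(sign*np.gradient(v));
            if sign*np.gradient(v)[k]>2: out.append((cen+rr[k]*np.array([np.cos(a),np.sin(a)])))
        return np.array(out)
    cen=np.array(cen,float)
    for it in range(2):
        E=edges(R0-6,R0+6,-1,cen)
        q=least_squares(lambda q:np.hypot(*(E-q[:2]).T)-q[2],[*cen,R0],loss='soft_l1',f_scale=.15);cen=q.x[:2]
    print(name,'outer',q.x.round(2),len(E),'med|res|',np.median(abs(q.fun)).round(2))
    return cen
E
python3 - <<'E'
from h import *
s=env.get_state();c=env.calibration('wrist')
topring('sp1',14,'w',[476,229.3]);ring('sp1b',14,'w')
topring('sup1',10,'w',[657.4,98.5],take=False)
E
```

```text
16.3 [475.36 228.46  66.6 ] [0.7 0.2 0.7] 68.3
sp1 outer [475.54 229.74  24.5 ] 72 med|res| 0.51
sp1b px 281.0 219.6 [67.3 67.9] [474.67 229.82  14.  ]
sp1b px 280.9 219.0 [28.5 34.6] [474.28 229.77  14.  ]
16.35 tool [475.75 228.53  67.21] 68.17947898686326 [ 7.e-04  1.e-04 -1.e+00]
sup1 outer [657.9   98.55  23.5 ] 72 med|res| 0.18
```

Request:
{"method": "servo_tool", "body": {"rows": [{"x": 0,"y": 0.005,"z": 0.12,"rx": 0,"ry": 0,"rz": 0,"fingers": -0.6},{"x": 0,"y": 0.005,"z": 0.22,"rx": 0,"ry": 0,"rz": 0,"fingers": -0.6},{"x": 0,"y": 0.005,"z": 0.26,"rx": 0,"ry": 0,"rz": 0,"fingers": -0.6},{"x": 0,"y": 0.005,"z": 0.275,"rx": 0,"ry": 0,"rz": 0,"fingers": -0.5},{"x": 0,"y": 0.005,"z": 0.275,"rx": 0,"ry": 0,"rz": 0,"fingers": -0.3},{"x": 0,"y": 0.005,"z": 0.275,"rx": 0,"ry": 0,"rz": 0,"fingers": -0.2},{"x": 0,"y": 0.005,"z": 0.275,"rx": 0,"ry": 0,"rz": 0,"fingers": -0.1},{"x": 0,"y": 0.005,"z": 0.275,"rx": 0,"ry": 0,"rz": 0,"fingers": 0.1}], "force": 50}}

```text
clock: 17.4
tool_pos: [476.0, 231.2, -14.3]
eef_rot: [0.001, -0.0, 1.0, 0.001]
force: [-3.2, -0.9, 9.8]
gripper_width: 45.2
finger_force: 49.6
```

Request:
{"method": "servo_tool", "body": {"rows": [{"x": 0,"y": 0,"z": 0,"rx": 0,"ry": 0,"rz": 0,"fingers": 0.1},{"x": 0,"y": 0,"z": 0,"rx": 0,"ry": 0,"rz": 0,"fingers": 0.1}]}}

```text
clock: 17.65
tool_pos: [476.0, 231.2, -14.3]
eef_rot: [0.001, -0.0, 1.0, 0.001]
force: [-2.1, -0.6, 8.7]
gripper_width: 45.2
finger_force: 49.6
```

Request:
{"method": "servo_tool", "body": {"rows": [{"x": 0,"y": 0,"z": -0.05,"rx": 0,"ry": 0,"rz": 0,"fingers": 0.1},{"x": 0,"y": 0,"z": -0.2,"rx": 0,"ry": 0,"rz": 0,"fingers": 0.1},{"x": -0.1,"y": -0.2,"z": -0.32,"rx": 0,"ry": 0,"rz": 0,"fingers": 0.1},{"x": -0.187,"y": -1.0,"z": -0.33,"rx": 0,"ry": 0,"rz": 0,"fingers": 0.1},{"x": -0.187,"y": -1.0,"z": -0.33,"rx": 0,"ry": 0,"rz": 0,"fingers": 0.1},{"x": -0.187,"y": -1.0,"z": -0.33,"rx": 0,"ry": 0,"rz": 0,"fingers": 0.1},{"x": -0.187,"y": -1.0,"z": -0.33,"rx": 0,"ry": 0,"rz": 0,"fingers": 0.1},{"x": -0.187,"y": -1.0,"z": -0.33,"rx": 0,"ry": 0,"rz": 0,"fingers": 0.1}]}}

```text
clock: 18.65
tool_pos: [531.4, -73.1, 83.9]
eef_rot: [0.0, 0.003, 1.0, -0.0]
force: [0.4, 0.6, -0.6]
gripper_width: 45.2
finger_force: 51.3
```

Request:
{"method": "servo_tool", "body": {"rows": [{"x": 0,"y": -0.457,"z": 0,"rx": 0,"ry": 0,"rz": 0,"fingers": 0.1},{"x": 0,"y": -0.457,"z": 0,"rx": 0,"ry": 0,"rz": 0,"fingers": 0.1},{"x": 0,"y": -0.457,"z": 0,"rx": 0,"ry": 0,"rz": 0,"fingers": 0.1},{"x": 0,"y": -0.457,"z": 0,"rx": 0,"ry": 0,"rz": 0,"fingers": 0.1},{"x": 0,"y": -0.457,"z": 0,"rx": 0,"ry": 0,"rz": 0,"fingers": 0.1}]}}

```text
clock: 19.27
tool_pos: [531.5, -205.0, 83.3]
eef_rot: [0.0, -0.001, 1.0, 0.0]
force: [0.1, 0.7, -0.6]
gripper_width: 45.2
finger_force: 51.4
```

Run:
```python
from h import *
s=env.get_state();z=s['tool_pos'][2]+14.3+14
cen=topring('sph1',z,'w',s['tool_pos'][:2]+[0,-.3]);print(tool(s,[*cen,z]).round(2))
# reference: same method on support in hand
d=np.load('pics/in3.npz');c2=topring('in3',d['pos'][2]+26.4,'w',[531.3,-208.4],take=False);print((d['R'].T@(np.array([*c2,0])-d['pos']))[:2])
```

```text
19.275 [ 531.47 -204.98   83.29] [ 0.1  0.7 -0.6] 45.2
sph1 outer [ 532.22 -205.38   23.29] 72 med|res| 0.14
[ -0.76  -0.39 -28.3 ]
in3 outer [ 530.76 -208.52   23.25] 72 med|res| 0.12
[ 0.74958812 -0.36579926]
```

Request:
{"method": "servo_tool", "body": {"rows": [{"x": 0.0027,"y": -0.0077,"z": 0.03,"rx": 0,"ry": 0,"rz": 0,"fingers": 0.1},{"x": 0.0027,"y": -0.0077,"z": 0.07,"rx": 0,"ry": 0,"rz": 0,"fingers": 0.1},{"x": 0.0027,"y": -0.0077,"z": 0.1,"rx": 0,"ry": 0,"rz": 0,"fingers": 0.1},{"x": 0.0027,"y": -0.0077,"z": 0.13,"rx": 0,"ry": 0,"rz": 0,"fingers": 0.1},{"x": 0.0027,"y": -0.0077,"z": 0.155,"rx": 0,"ry": 0,"rz": 0,"fingers": 0.1},{"x": 0.0027,"y": -0.0077,"z": 0.175,"rx": 0,"ry": 0,"rz": 0,"fingers": 0.1},{"x": 0.0027,"y": -0.0077,"z": 0.175,"rx": 0,"ry": 0,"rz": 0,"fingers": 0.1},{"x": 0.0027,"y": -0.0077,"z": 0.175,"rx": 0,"ry": 0,"rz": 0,"fingers": 0.1}]}}

```text
clock: 20.32
tool_pos: [530.7, -208.8, 30.9]
eef_rot: [0.0, 0.0, 1.0, -0.0]
force: [0.2, 0.3, -0.2]
gripper_width: 45.2
finger_force: 51.4
```

Run:
```python
from h import *
s=env.get_state();z=s['tool_pos'][2]+28.3
cen=topring('sph2',z,'w',s['tool_pos'][:2]+[.7,-.3]);print(tool(s,[*cen,z]).round(2))
```

```text
20.325 [ 530.72 -208.84   30.91] [ 0.2  0.3 -0.2] 45.2
sph2 outer [ 531.29 -209.19   23.39] 72 med|res| 0.22
[ -0.59  -0.36 -28.3 ]
```

Request:
{"method": "servo_tool", "body": {"rows": [{"x": 0,"y": 0.005,"z": 0,"rx": 0,"ry": 0,"rz": 0,"fingers": 0.1},{"x": 0,"y": 0.005,"z": 0.01,"rx": 0,"ry": 0,"rz": 0,"fingers": 0.1},{"x": 0,"y": 0.005,"z": 0.02,"rx": 0,"ry": 0,"rz": 0,"fingers": 0.1},{"x": 0,"y": 0.005,"z": 0.025,"rx": 0,"ry": 0,"rz": 0,"fingers": 0.1},{"x": 0,"y": 0.005,"z": 0.03,"rx": 0,"ry": 0,"rz": 0,"fingers": 0.1},{"x": 0,"y": 0.005,"z": 0.034,"rx": 0,"ry": 0,"rz": 0,"fingers": 0.1},{"x": 0,"y": 0.005,"z": 0.034,"rx": 0,"ry": 0,"rz": 0,"fingers": 0.1}]}}

```text
clock: 21.25
tool_pos: [530.4, -207.2, 20.3]
eef_rot: [-0.0, 0.0, 1.0, -0.0]
force: [0.1, -0.7, -0.2]
gripper_width: 45.0
finger_force: 51.4
```

Request:
{"method": "servo_tool", "body": {"rows": [{"x": -0.001,"y": 0,"z": 0.005,"rx": 0,"ry": 0,"rz": 0,"fingers": 0.1},{"x": -0.001,"y": 0,"z": 0.01,"rx": 0,"ry": 0,"rz": 0,"fingers": 0.1},{"x": -0.001,"y": 0,"z": 0.015,"rx": 0,"ry": 0,"rz": 0,"fingers": 0.1},{"x": -0.001,"y": 0,"z": 0.02,"rx": 0,"ry": 0,"rz": 0,"fingers": 0.1},{"x": -0.001,"y": 0,"z": 0.025,"rx": 0,"ry": 0,"rz": 0,"fingers": 0.1},{"x": -0.001,"y": 0,"z": 0.025,"rx": 0,"ry": 0,"rz": 0,"fingers": 0.1}]}}

```text
clock: 22.0
tool_pos: [530.6, -207.2, 12.7]
eef_rot: [-0.0, 0.0, 1.0, 0.0]
force: [0.2, -0.5, -0.0]
gripper_width: 45.0
finger_force: 51.4
```

Request:
{"method": "servo_tool", "body": {"rows": [{"x": 0,"y": 0,"z": 0.004,"rx": 0,"ry": 0,"rz": 0,"fingers": 0.1},{"x": 0,"y": 0,"z": 0.007,"rx": 0,"ry": 0,"rz": 0,"fingers": 0.1},{"x": 0,"y": 0,"z": 0.009,"rx": 0,"ry": 0,"rz": 0,"fingers": 0.1},{"x": 0,"y": 0,"z": 0.009,"rx": 0,"ry": 0,"rz": 0,"fingers": 0.1}]}}

```text
clock: 22.5
tool_pos: [530.8, -207.2, 10.6]
eef_rot: [0.0, 0.0, 1.0, -0.0]
force: [-2.4, 0.6, 3.3]
gripper_width: 45.1
finger_force: 51.8
```

Request:
{"method": "servo_tool", "body": {"rows": [{"x": 0,"y": 0,"z": 0,"rx": 0,"ry": 0,"rz": 0,"fingers": 0.0},{"x": 0,"y": 0,"z": 0,"rx": 0,"ry": 0,"rz": 0,"fingers": -0.3},{"x": 0,"y": 0,"z": 0,"rx": 0,"ry": 0,"rz": 0,"fingers": -0.6},{"x": 0,"y": 0,"z": 0,"rx": 0,"ry": 0,"rz": 0,"fingers": -0.6},{"x": 0,"y": 0,"z": -0.1,"rx": 0,"ry": 0,"rz": 0,"fingers": -0.6},{"x": 0,"y": 0,"z": -0.28,"rx": 0,"ry": 0,"rz": 0,"fingers": -0.6},{"x": 0,"y": 0,"z": -0.36,"rx": 0,"ry": 0,"rz": 0,"fingers": -0.6},{"x": 0,"y": 0,"z": -0.36,"rx": 0,"ry": 0,"rz": 0,"fingers": -0.6}]}}

```text
clock: 23.5
tool_pos: [532.2, -207.6, 120.5]
eef_rot: [0.002, 0.0, 1.0, -0.0]
force: [0.2, -0.7, -0.4]
gripper_width: 68.3
finger_force: 0.0
```

Run:
```python
from h import *
s=env.get_state()
cen=topring('rest2',39,'w',[531.8,-207.5]);s=env.get_state();print(s['tool_pos'],(tool(s,[462.9,60.9,65])/300).round(3))
```

```text
23.5 [ 532.23 -207.56  120.55] [ 0.2 -0.7 -0.4] 68.3
rest2 outer [ 536.73 -208.02   27.37] 44 med|res| 0.73
[ 531.08818871 -207.14985677  118.64176053] [0.228 0.893 0.179]
```

Request:
{"method": "servo_tool", "body": {"rows": [{"x": 0.228,"y": 0.893,"z": 0,"rx": 0,"ry": 0,"rz": 0,"fingers": -0.6},{"x": 0.228,"y": 0.893,"z": 0,"rx": 0,"ry": 0,"rz": 0,"fingers": -0.6},{"x": 0.228,"y": 0.893,"z": 0,"rx": 0,"ry": 0,"rz": 0,"fingers": -0.6},{"x": 0.228,"y": 0.893,"z": 0.08,"rx": 0,"ry": 0,"rz": 0,"fingers": -0.6},{"x": 0.228,"y": 0.893,"z": 0.179,"rx": 0,"ry": 0,"rz": 0,"fingers": -0.6},{"x": 0.228,"y": 0.893,"z": 0.179,"rx": 0,"ry": 0,"rz": 0,"fingers": -0.6},{"x": 0.228,"y": 0.893,"z": 0.179,"rx": 0,"ry": 0,"rz": 0,"fingers": -0.6}]}}

```text
clock: 24.42
tool_pos: [462.4, 60.3, 64.2]
eef_rot: [-0.0, -0.0, 1.0, -0.0]
force: [-0.3, -0.0, 0.7]
gripper_width: 68.3
finger_force: 0.0
```

Run:
```python
from h import *
cen=topring('cap1',16,'blue',[462.9,60.9]);ring('cap1b',16,'blue')
s=env.get_state();print((tool(s,[*cen,0])).round(2))
```

```text
24.425 [462.42  60.3   64.23] [-0.3 -0.   0.7] 68.3
cap1 outer [464.26  61.16  23.63] 72 med|res| 0.17
cap1b px 280.5 221.6 [69.5 69.6] [461.61  61.07  16.  ]
cap1b px 280.6 221.2 [15.8 21.3] [461.37  61.16  16.  ]
24.475 tool [462.91  60.17  64.71] 68.43985132634013 [ 4.e-04 -3.e-04 -1.e+00]
[-1.07  1.04 64.98]
```

Request:
{"method": "servo_tool", "body": {"rows": [{"x": -0.002,"y": 0.0035,"z": 0.1,"rx": 0,"ry": 0,"rz": 0,"fingers": -0.6},{"x": -0.002,"y": 0.0035,"z": 0.2,"rx": 0,"ry": 0,"rz": 0,"fingers": -0.6},{"x": -0.002,"y": 0.0035,"z": 0.25,"rx": 0,"ry": 0,"rz": 0,"fingers": -0.6},{"x": -0.002,"y": 0.0035,"z": 0.265,"rx": 0,"ry": 0,"rz": 0,"fingers": -0.5},{"x": -0.002,"y": 0.0035,"z": 0.265,"rx": 0,"ry": 0,"rz": 0,"fingers": -0.3},{"x": -0.002,"y": 0.0035,"z": 0.265,"rx": 0,"ry": 0,"rz": 0,"fingers": -0.2},{"x": -0.002,"y": 0.0035,"z": 0.265,"rx": 0,"ry": 0,"rz": 0,"fingers": -0.1},{"x": -0.002,"y": 0.0035,"z": 0.265,"rx": 0,"ry": 0,"rz": 0,"fingers": 0.1}], "force": 70}}

```text
clock: 25.52
tool_pos: [463.9, 61.9, -13.4]
eef_rot: [0.001, -0.0, 1.0, 0.0]
force: [-3.7, -0.2, 12.1]
gripper_width: 44.6
finger_force: 69.5
```

Request:
{"method": "servo_tool", "body": {"rows": [{"x": 0,"y": 0,"z": 0,"rx": 0,"ry": 0,"rz": 0,"fingers": 0.1},{"x": 0,"y": 0,"z": 0,"rx": 0,"ry": 0,"rz": 0,"fingers": 0.1}]}}

```text
clock: 25.78
tool_pos: [463.9, 61.9, -13.4]
eef_rot: [0.001, -0.0, 1.0, 0.0]
force: [-4.0, -1.1, 11.1]
gripper_width: 44.7
finger_force: 69.5
```

Request:
{"method": "servo_tool", "body": {"rows": [{"x": 0,"y": 0,"z": -0.05,"rx": 0,"ry": 0,"rz": 0,"fingers": 0.1},{"x": 0,"y": 0,"z": -0.2,"rx": 0,"ry": 0,"rz": 0,"fingers": 0.1},{"x": -0.1,"y": -0.2,"z": -0.31,"rx": 0,"ry": 0,"rz": 0,"fingers": 0.1},{"x": -0.226,"y": -0.9,"z": -0.315,"rx": 0,"ry": 0,"rz": 0,"fingers": 0.1},{"x": -0.226,"y": -0.9,"z": -0.315,"rx": 0,"ry": 0,"rz": 0,"fingers": 0.1},{"x": -0.226,"y": -0.9,"z": -0.315,"rx": 0,"ry": 0,"rz": 0,"fingers": 0.1},{"x": -0.226,"y": -0.9,"z": -0.315,"rx": 0,"ry": 0,"rz": 0,"fingers": 0.1},{"x": -0.226,"y": -0.9,"z": -0.315,"rx": 0,"ry": 0,"rz": 0,"fingers": 0.1}]}}

```text
clock: 26.78
tool_pos: [530.6, -210.6, 79.1]
eef_rot: [-0.0, 0.002, 1.0, -0.0]
force: [-0.7, 0.3, -1.1]
gripper_width: 44.1
finger_force: 71.7
```

Request:
{"method": "servo_tool", "body": {"rows": [{"x": 0,"y": 0,"z": 0,"rx": 0,"ry": 0,"rz": 0,"fingers": 0.1},{"x": 0,"y": 0,"z": 0,"rx": 0,"ry": 0,"rz": 0,"fingers": 0.1},{"x": 0,"y": 0,"z": 0,"rx": 0,"ry": 0,"rz": 0,"fingers": 0.1}]}}

```text
clock: 27.15
tool_pos: [530.8, -207.4, 79.7]
eef_rot: [0.0, -0.001, 1.0, 0.0]
force: [0.5, 0.7, -0.7]
gripper_width: 44.7
finger_force: 71.7
```

```bash
cat >> h.py <<'E'
def bore(name,ztop,cen,rb,lo,hi):
    "centre of the near-camera-free part of the bore's top edge: strongest edge at radius lo..hi, half facing the far wall excluded"
    from scipy.optimize import least_squares
    d=np.load(f'pics/{name}.npz');c={k:d[k] for k in('vfov','cx','cy','T')};g=cv2.GaussianBlur(d['im'].astype(np.float32).sum(2),(0,0),.7);cen=np.array(cen,float)
    for it in range(3):
        E=[]
        for a in np.radians(np.arange(0,360,5)):
            rr=np.arange(lo,hi,.1);P=np.array([proj(c,[cen[0]+r*np.cos(a),cen[1]+r*np.sin(a),ztop]) for r in rr]).astype(np.float32)
            v=np.gradient(cv2.remap(g,P[:,:1],P[:,1:],cv2.INTER_LINEAR).ravel());k=np.argmax(v)
            E.append([*(cen+rr[k]*np.array([np.cos(a),np.sin(a)])),np.degrees(a)])
        E=np.array(E);q=least_squares(lambda q:np.hypot(*(E[:,:2]-q).T)-rb,cen,loss='soft_l1',f_scale=.15);cen=q.x
    print(name,'bore',cen.round(2),q.fun[::4].round(2));return cen
E
python3 - <<'E'
from h import *
s=env.get_state();z=s['tool_pos'][2]+29.4
cen=topring('caph1',z,'blue',s['tool_pos'][:2]+[0,-.3]);print(tool(s,[*cen,z]).round(2))
b=bore('caph1',z,s['tool_pos'][:2]+[0,-.3],8,5,12);print(tool(s,[*b,z]).round(2))
d=np.load('pics/in3.npz')
for n,h in(('in2',26.4),('in1',26.4)):
    d=np.load(f'pics/{n}.npz');b=bore(n,d['pos'][2]+h,d['pos'][:2]+[-.25,-.3],13,10,16.5);print(b-d['pos'][:2], 'perf: -.25,-.3')
d=np.load('pics/sph1.npz');b=bore('sph1',d['pos'][2]+28.3,d['pos'][:2]+[1,-.3],13,10,17);print(b-d['pos'][:2])
E
```

```text
27.15 [ 530.82 -207.39   79.7 ] [ 0.5  0.7 -0.7] 44.7
caph1 outer [ 531.15 -207.76   23.17] 72 med|res| 0.18
[ -0.34  -0.37 -29.4 ]
caph1 bore [ 531.23 -207.78] [-0.04  0.26  0.26  0.08  0.59  0.5   0.32  0.23  0.54 -0.16  0.34  0.44
  0.42  0.21  0.2   0.18  0.17  0.06]
[ -0.41  -0.39 -29.4 ]
in2 bore [ 529.7  -205.37] [-0.18  0.12  0.02  0.21 -2.39  0.5   0.39 -3.01 -1.32 -1.32 -0.82  1.28
  0.39  0.49  0.1   0.01 -0.09  0.02]
[-0.48143734 -0.50577075] perf: -.25,-.3
in1 bore [660.85  94.  ] [ 0.13  0.24  0.35  0.25 -2.45  0.13  0.22  0.6   0.08  0.47  0.26  0.45
  0.15  0.45 -0.03  0.38  0.1   0.52]
[-0.9545327  -0.53815949] perf: -.25,-.3
sph1 bore [ 532.58 -205.45] [-0.35 -0.15  0.05  0.06  0.27 -2.21  0.41  0.53 -2.16 -2.85 -2.35  0.45
  0.34  0.43  0.01 -0.01 -0.33 -0.14]
[ 1.11492806 -0.4669473 ]
```

Request:
{"method": "servo_tool", "body": {"rows": [{"x": -0.001,"y": 0.001,"z": 0.03,"rx": 0,"ry": 0,"rz": 0,"fingers": 0.1},{"x": -0.001,"y": 0.001,"z": 0.055,"rx": 0,"ry": 0,"rz": 0,"fingers": 0.1},{"x": -0.001,"y": 0.001,"z": 0.075,"rx": 0,"ry": 0,"rz": 0,"fingers": 0.1},{"x": -0.001,"y": 0.001,"z": 0.085,"rx": 0,"ry": 0,"rz": 0,"fingers": 0.1},{"x": -0.001,"y": 0.001,"z": 0.095,"rx": 0,"ry": 0,"rz": 0,"fingers": 0.1},{"x": -0.001,"y": 0.001,"z": 0.095,"rx": 0,"ry": 0,"rz": 0,"fingers": 0.1}]}}

```text
clock: 27.95
tool_pos: [531.0, -208.0, 50.8]
eef_rot: [-0.0, 0.0, 1.0, 0.0]
force: [-1.2, 1.3, -0.7]
gripper_width: 44.7
finger_force: 71.7
```

Run:
```python
from h import *
s=env.get_state();z=s['tool_pos'][2]+29.4
cen=topring('caph2',z,'blue',s['tool_pos'][:2]+[.3,-.3]);print(tool(s,[*cen,z]).round(2))
```

```text
27.95 [ 530.96 -208.01   50.84] [-1.2  1.3 -0.7] 44.7
caph2 outer [ 531.33 -208.4    23.18] 72 med|res| 0.17
[ -0.37  -0.39 -29.4 ]
```

Request:
{"method": "servo_tool", "body": {"rows": [{"x": 0,"y": 0.0025,"z": 0,"rx": 0,"ry": 0,"rz": 0,"fingers": 0.1},{"x": 0,"y": 0.0025,"z": 0.004,"rx": 0,"ry": 0,"rz": 0,"fingers": 0.1},{"x": 0,"y": 0.0025,"z": 0.008,"rx": 0,"ry": 0,"rz": 0,"fingers": 0.1},{"x": 0,"y": 0.0025,"z": 0.008,"rx": 0,"ry": 0,"rz": 0,"fingers": 0.1}]}}

```text
clock: 28.5
tool_pos: [530.9, -207.2, 48.4]
eef_rot: [-0.0, 0.0, 1.0, 0.0]
force: [0.3, -0.5, -0.6]
gripper_width: 44.7
finger_force: 71.7
```

Request:
{"method": "servo_tool", "body": {"rows": [{"x": 0,"y": 0,"z": 0.004,"rx": 0,"ry": 0,"rz": 0,"fingers": 0.1},{"x": 0,"y": 0,"z": 0.008,"rx": 0,"ry": 0,"rz": 0,"fingers": 0.1},{"x": 0,"y": 0,"z": 0.01,"rx": 0,"ry": 0,"rz": 0,"fingers": 0.1}]}}

```text
clock: 28.88
tool_pos: [531.6, -207.5, 46.4]
eef_rot: [0.001, 0.0, 1.0, -0.0]
force: [-1.3, -0.8, 6.0]
gripper_width: 44.5
finger_force: 72.4
```

Request:
{"method": "servo_tool", "body": {"rows": [{"x": 0,"y": 0,"z": 0.003,"rx": 0,"ry": 0,"rz": 0,"fingers": 0.1},{"x": 0,"y": 0,"z": 0.006,"rx": 0,"ry": 0,"rz": 0,"fingers": 0.1},{"x": 0,"y": 0,"z": 0.006,"rx": 0,"ry": 0,"rz": 0,"fingers": 0.1}]}}

```text
clock: 29.25
tool_pos: [531.5, -207.4, 44.5]
eef_rot: [0.001, 0.0, 1.0, -0.0]
force: [-0.8, 0.1, 2.4]
gripper_width: 44.8
finger_force: 72.0
```

Request:
{"method": "servo_tool", "body": {"rows": [{"x": 0,"y": 0,"z": 0.004,"rx": 0,"ry": 0,"rz": 0,"fingers": 0.1},{"x": 0,"y": 0,"z": 0.008,"rx": 0,"ry": 0,"rz": 0,"fingers": 0.1},{"x": 0,"y": 0,"z": 0.012,"rx": 0,"ry": 0,"rz": 0,"fingers": 0.1},{"x": 0,"y": 0,"z": 0.016,"rx": 0,"ry": 0,"rz": 0,"fingers": 0.1}]}}

```text
clock: 29.75
tool_pos: [531.1, -207.3, 38.8]
eef_rot: [-0.0, 0.0, 1.0, -0.0]
force: [-0.0, 1.1, 2.7]
gripper_width: 44.4
finger_force: 72.0
```

Request:
{"method": "servo_tool", "body": {"rows": [{"x": 0,"y": 0,"z": 0.005,"rx": 0,"ry": 0,"rz": 0,"fingers": 0.1},{"x": 0,"y": 0,"z": 0.01,"rx": 0,"ry": 0,"rz": 0,"fingers": 0.1},{"x": 0,"y": 0,"z": 0.015,"rx": 0,"ry": 0,"rz": 0,"fingers": 0.1},{"x": 0,"y": 0,"z": 0.02,"rx": 0,"ry": 0,"rz": 0,"fingers": 0.1},{"x": 0,"y": 0,"z": 0.025,"rx": 0,"ry": 0,"rz": 0,"fingers": 0.1},{"x": 0,"y": 0,"z": 0.03,"rx": 0,"ry": 0,"rz": 0,"fingers": 0.1},{"x": 0,"y": 0,"z": 0.034,"rx": 0,"ry": 0,"rz": 0,"fingers": 0.1}]}}

```text
clock: 30.62
tool_pos: [530.9, -207.2, 28.5]
eef_rot: [-0.0, 0.0, 1.0, 0.0]
force: [1.2, 0.0, 1.9]
gripper_width: 44.3
finger_force: 71.9
```

Request:
{"method": "servo_tool", "body": {"rows": [{"x": 0,"y": 0,"z": 0.004,"rx": 0,"ry": 0,"rz": 0,"fingers": 0.1},{"x": 0,"y": 0,"z": 0.008,"rx": 0,"ry": 0,"rz": 0,"fingers": 0.1},{"x": 0,"y": 0,"z": 0.011,"rx": 0,"ry": 0,"rz": 0,"fingers": 0.1},{"x": 0,"y": 0,"z": 0.011,"rx": 0,"ry": 0,"rz": 0,"fingers": 0.1}]}}

```text
clock: 31.12
tool_pos: [530.7, -207.1, 25.6]
eef_rot: [-0.0, 0.0, 1.0, 0.0]
force: [-1.6, 0.9, 2.2]
gripper_width: 44.5
finger_force: 72.0
```

Request:
{"method": "servo_tool", "body": {"rows": [{"x": 0,"y": 0,"z": 0.003,"rx": 0,"ry": 0,"rz": 0,"fingers": 0.1},{"x": 0,"y": 0,"z": 0.006,"rx": 0,"ry": 0,"rz": 0,"fingers": 0.1},{"x": 0,"y": 0,"z": 0.006,"rx": 0,"ry": 0,"rz": 0,"fingers": 0.1}]}}

```text
clock: 31.5
tool_pos: [530.9, -207.2, 24.5]
eef_rot: [0.0, 0.0, 1.0, -0.0]
force: [-4.4, 2.4, 8.1]
gripper_width: 44.9
finger_force: 72.7
```

Request:
{"method": "servo_tool", "body": {"rows": [{"x": 0,"y": 0,"z": 0.003,"rx": 0,"ry": 0,"rz": 0,"fingers": 0.1},{"x": 0,"y": 0,"z": 0.005,"rx": 0,"ry": 0,"rz": 0,"fingers": 0.1},{"x": 0,"y": 0,"z": 0.005,"rx": 0,"ry": 0,"rz": 0,"fingers": 0.1}]}}

```text
clock: 31.88
tool_pos: [531.0, -207.2, 24.1]
eef_rot: [0.0, -0.0, 1.0, -0.0]
force: [-6.1, 4.6, 15.7]
gripper_width: 44.2
finger_force: 73.4
```

Request:
{"method": "servo_tool", "body": {"rows": [{"x": 0,"y": 0,"z": -0.004,"rx": 0,"ry": 0,"rz": 0,"fingers": 0.1},{"x": 0,"y": 0,"z": -0.004,"rx": 0,"ry": 0,"rz": 0,"fingers": -0.1},{"x": 0,"y": 0,"z": -0.004,"rx": 0,"ry": 0,"rz": 0,"fingers": -0.4},{"x": 0,"y": 0,"z": -0.004,"rx": 0,"ry": 0,"rz": 0,"fingers": -0.6},{"x": 0,"y": 0,"z": -0.004,"rx": 0,"ry": 0,"rz": 0,"fingers": -0.6},{"x": 0,"y": 0,"z": -0.15,"rx": 0,"ry": 0,"rz": 0,"fingers": -0.6},{"x": 0,"y": 0,"z": -0.3,"rx": 0,"ry": 0,"rz": 0,"fingers": -0.6},{"x": 0,"y": 0,"z": -0.3,"rx": 0,"ry": 0,"rz": 0,"fingers": -0.6}]}}

```text
clock: 32.88
tool_pos: [533.7, -208.0, 116.3]
eef_rot: [0.004, -0.0, 1.0, -0.001]
force: [-0.7, -0.3, -1.1]
gripper_width: 68.6
finger_force: 0.0
```

Request:
{"method": "servo_tool", "body": {"rows": [{"x": 0.1,"y": 0,"z": -0.1,"rx": 0,"ry": 0,"rz": 0,"fingers": -0.6},{"x": 0.1,"y": 0,"z": -0.1,"rx": 0,"ry": 0,"rz": 0,"fingers": -0.6},{"x": 0.1,"y": 0,"z": -0.1,"rx": 0,"ry": 0,"rz": 0,"fingers": -0.6}]}}

```text
clock: 33.25
tool_pos: [500.8, -207.0, 141.4]
eef_rot: [-0.0, 0.0, 1.0, 0.0]
force: [-0.3, 0.1, 0.3]
gripper_width: 68.2
finger_force: 0.0
```

Run:
```python
from h import *
# cap top-face height check: outline fit at assumed z, radius must be like hover views (23.2) at the true z=55
cen=topring('fin',55,'blue',[531.5,-207.5])
for z in(45,50,60,65):topring('fin',z,'blue',[531.5,-207.5],take=False)
d=np.load('pics/fin.npz');im=d['im'];h=cv2.cvtColor(im,cv2.COLOR_RGB2HSV);c={k:d[k] for k in('vfov','cx','cy','T')}
u,v=proj(c,[531.8,-207.5,58]);m=((abs(h[...,0].astype(int)-18)<8)&(h[...,1]>90));n,l,st,ce=cv2.connectedComponentsWithStats(m.astype(np.uint8))
print([ (ce[i].round(1),st[i][4]) for i in range(1,n) if np.hypot(*(ce[i]-[u,v]))<40 and st[i][4]>2],(u,v))
# how white (spacer / flange) and red show in scene camera at the stack
cs=env.calibration('scene');im=env.grab_frame('scene')
for z in range(12,72,3):
    p=proj(cs,[531.8+24*.67,-207.5+24*.74,z]).round().astype(int);q=proj(cs,[531.8,-207.5,z]).round().astype(int);print(z,im[p[1],p[0]],im[q[1],q[0]])
```

```text
33.25 [ 500.76 -207.    141.36] [-0.3  0.1  0.3] 68.2
fin outer [ 531.88 -207.52   23.8 ] 66 med|res| 0.51
fin outer [ 536.55 -207.65   24.8 ] 63 med|res| 0.58
fin outer [ 534.17 -207.59   24.29] 65 med|res| 0.65
fin outer [ 529.54 -207.61   23.28] 66 med|res| 0.45
fin outer [ 527.46 -207.63   22.92] 67 med|res| 0.53
[(array([280.3, 235.7]), np.int32(37))] (np.float64(278.4038406046188), np.float64(243.19395155612347))
12 [121  76  76] [126 124 124]
15 [111  92  95] [129 126 126]
18 [107 103 107] [124 122 125]
21 [116 114 117] [102 106 116]
24 [124 122 123] [102 106 116]
27 [128 126 126] [67 73 92]
30 [129 127 127] [44 52 80]
33 [126 125 127] [37 47 79]
36 [102 105 116] [41 53 87]
39 [64 71 91] [ 43  63 107]
42 [64 71 91] [ 48  69 117]
45 [42 52 81] [ 56  74 117]
48 [39 48 80] [ 79  88 112]
51 [39 53 88] [ 99 100 109]
54 [ 45  64 108] [104 104 107]
57 [ 48  68 116] [105 104 107]
60 [ 58  76 118] [112 111 114]
63 [ 82  89 113] [113 112 115]
66 [ 99 100 106] [109 108 111]
69 [107 104 105] [92 93 95]
```

The fit at 55 mm height gives (531.9, −207.5) for the cap, the spacer and support show correctly below it, and a ball is visible above it. The gripper is clear, so I'm handing in.

```bash
python3 -c "
from workcell import env
print(env.job_done())"
```

```text
the job is handed in; nothing more can be done
None
```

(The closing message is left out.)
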